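Empty the used sample jars into the disposal case

ROBOT

A 7-joint arm with a two-finger parallel gripper is mounted at the origin on the work surface. World frame = base frame: x ahead of the robot, y to its left, z up, the work surface at z = 0. Lengths are in m, angles in rad, forces in N, time in s.
With the tool pointing down it reaches from about 0.4 to 0.9 m from the base axis. Payload 5.5 kg.
Tool frame: the origin (TCP) lies at the very end of the fingers, on their centre line; the grasp point (between the pads) lies 19 mm behind it (arm.pinch_z is the distance from the TCP to the grasp point, in m); z points along the fingers, y is the line along which they close (so a half turn about z gives the same grasp; the last joint's range is limited). The gripper opens to 92 mm and grips with 3 to 60 N. Pads are 19 mm wide; open, the fingers measure 130 mm over their backs; the gripper's body (75 mm by 190 mm) begins 47 mm behind the grasp point.
Start: joints at [1.415, 0.501, -0.427, 1.55, 0.221, 1.138, -0.21], TCP at [0.264, -0.594, 0.227] pointing down, gripper open.
Joint ranges: [-2.88, 2.88], [-0.31, 2.03], [-1.54, 1.56], [0.2, 2.42], [-1.41, 4.55], [0.19, 2.02], [-2.57, 2.57]. Speed limits (rad/s): [2.57, 2.57, 3.14, 3.14, 3.14, 3.14, 3.14].

INTERFACE

Orientations are given as [roll, pitch, yaw] about the fixed x, y, z axes, in that order (R = Rz(yaw) Ry(pitch) Rx(roll)).
In Python, from plant import monitor, viewer, job, arm gives the robot as it stands. The module is installed in compiled form; this text tells all that it offers.
- The arm moves only by the shell command python3 -m creep 'ROWS'. ROWS is JSON, a list of rows, each a list of 5 numbers: the shift along the tool's x, y, z in mm, then the turn about the tool's z in degrees, then the closure, from -1 (fully open) to 1 (shut). A call has 1 to 20 rows; each row shifts and turns the commanded pose from where the row before left it, along the tool's axes as they then stand; what a row does not reach is not made up. A row lasts 1/12 s, in which the tool goes at most 41.7 mm and 7.16 degrees, less where a joint would pass 70% of its speed; a pose out of reach is approached as far as the arm can. A call with a gripper value outside its range is refused whole. The fingers move at their own pace and stop on an object; the grip force is fixed at half the most. Time passes only in rows, so rows that do not move let the fingers close. It gives the time, the measured TCP pose, the force, the opening and the grip force at its end, in the units of the state.
- monitor.state(): the state, without advancing time (a new reading comes with each control period).
- viewer.camera(name): name is "scene" or "top"; returns a dict with "color" (480x640x3 uint8, red, green, blue), "fov_y" (degrees; the focal length in pixels is half the picture's height over the tangent of half this angle, whatever the lens; pixels are square), "cx", "cy" (the principal point, pixels), "world_from_camera" (4x4, takes a point from camera to world coordinates). Camera axes: x right, y up, looking along -z (the intrinsics and any distortion apply to the point x, -y, -z); pixel columns grow to the right and rows downward; lengths in m; the calibration is good to about 2 mm. A picture is of the moment at which its call begins. There is no depth.
- job.hand_in(): hands the job in; it is judged then, once.
Trained networks look in a picture, given as the dict that the camera call returned (one of the last four; its "shot" number tells which), for a name from the list of things; names that differ only in an ending like _2 or _b are one class to them, and where a whole thing is asked for, a point or a joint stands for the part that bears it (a point fixed in the world has none). Each returns a list of dicts, best first, with "confidence" (0 to 1); they miss things now and then, are a little off and sometimes report something else, mostly with a low value. They report only what shows in the picture. A call takes as long as a camera call. They do not tell look-alikes from the thing itself.
- viewer.regions_of(picture, target): "region" (480x640 bool, what is visible of it) and "centre" ([column, row] in pixels, amid what is visible of it).
The state is a dict: "time": time; "qpos": joint angles; "qvel": joint speeds; "tau": joint torques, N m; "ee_pos": TCP position; "tcp_rot": TCP orientation; "force": force on the tool from outside, world axes, zero at the start; "wrist_torque": the same for the moment, N m; "gripper_width": finger opening in m; "grasp_force": force on a finger pad.
Only numpy, scipy, OpenCV 4.12 (cv2) and the standard library are available. Lean on these libraries where they do the work, as an engineer would, in place of code of your own. Each camera call takes 0.05 s, during which the arm holds its last target. There are 200 camera calls.

TASK

First gather the used sample jars that stand about on the bench onto the steel tray beside the two already on it. Then lift the lid of the grey disposal case until it rests on its stop, carry the tray over and tip it so that the jars slide off into the case; afterwards put the tray back flat on its mat, the way round it was, and lower the lid shut gently, without letting it drop. Every jar must end up in the case; leave the wire rack, foam rack, bottle and timer where they are.

Things in the scene. Friction and masses are not known exactly. Their poses are not given: they have to be found in the camera images.
- case: Grey disposal case fixed to the bench, open-topped box with a hinged lid: outside 190 mm along its x, 240 mm along its y, 90 mm high, walls and floor 6 mm. Origin at the centre of its underside, z up; its front (lid tab side) faces its -x, the hinge is along its far (+x) top edge.
- case_in (a point): Centre of the case's inner floor (6 mm above the bench), axes as the case's.
- case_lid (a joint): Angle of the case's lid, rad: 0 shut, grows as it opens upward and away from the robot, 1.75 (100 degrees) on its stop, where it stays by its own weight; let go below about 1.55 it falls shut. Lid 190 x 240 x 10 mm, 0.25 kg.
- lid_tab (a point): Grip point of the lid's white tab, a tongue 30 mm wide (along the hinge axis), 14 mm thick, in the lid's plane, jutting 47 mm beyond the middle of its front edge. The point is 30 mm out from that edge, 220 mm from the hinge; it moves with the lid, y along the hinge. Shut, the tab juts toward the robot; open, it points up. It can be pinched across its width from above all the way.
- lid_hinge (a point): Middle of the lid's hinge line, on the case's far top edge (90 mm up); the hinge axis is its y axis. Does not move with the lid.
- mat: Thin grey mat fixed to the bench, 300 x 170 x 3 mm (x, y, z), the tray's home. Origin at the centre of its underside. At the start the tray lies about centred on it with its axes along the mat's.
- tray: Loose steel tray, 0.2 kg: floor 200 mm along its x, 138 mm along its y, 4 mm thick; walls 18 mm high and 4 mm thick on both long sides and at its +x end, open at its -x end (the lip). Behind the +x wall stands a white upright grip plate. Origin at the centre of its underside, z up. Jars on it stand on its floor 4 mm above its origin and begin to slide at a slope of about 17 to 28 degrees.
- tray_grip (a point): Point to pinch the tray's upright grip plate: the plate is 14 mm thick (tray y), 52 mm along tray x (from x = 99 to 151 mm), and reaches from the underside to 62 mm up; this point is at x = 128, y = 0, z = 42 mm of the tray. Fingers close along tray y. Tip the tray lip down from here.
- tray_lip (a point): Middle of the tray's open front edge, on its floor (x = -100, y = 0, z = 4 mm of the tray).
- jar1: A used sample jar: squat square light-grey jar, 32 x 32 mm and 26 mm high with an amber band, with a white round screw cap 29 mm across and 12 mm high on top (38 mm high in all), 25 g. Origin at the centre of its underside, z up through the cap, x and y square to its sides. Stands on the bench at the start if present.
- jar2: A used sample jar: squat square light-grey jar, 32 x 32 mm and 26 mm high with an amber band, with a white round screw cap 29 mm across and 12 mm high on top (38 mm high in all), 25 g. Origin at the centre of its underside, z up through the cap, x and y square to its sides. Stands on the bench at the start if present.
- jar3: A used sample jar: squat square light-grey jar, 32 x 32 mm and 26 mm high with an amber band, with a white round screw cap 29 mm across and 12 mm high on top (38 mm high in all), 25 g. Origin at the centre of its underside, z up through the cap, x and y square to its sides. Stands on the bench at the start if present.
- jar4: A used sample jar: squat square light-grey jar, 32 x 32 mm and 26 mm high with an amber band, with a white round screw cap 29 mm across and 12 mm high on top (38 mm high in all), 25 g. Origin at the centre of its underside, z up through the cap, x and y square to its sides. Stands on the bench at the start if present.
- jar5: A used sample jar: squat square light-grey jar, 32 x 32 mm and 26 mm high with an amber band, with a white round screw cap 29 mm across and 12 mm high on top (38 mm high in all), 25 g. Origin at the centre of its underside, z up through the cap, x and y square to its sides. Stands on the tray near its grip end at the start if present.
- jar6: A used sample jar: squat square light-grey jar, 32 x 32 mm and 26 mm high with an amber band, with a white round screw cap 29 mm across and 12 mm high on top (38 mm high in all), 25 g. Origin at the centre of its underside, z up through the cap, x and y square to its sides. Stands on the tray near its grip end at the start if present.
- wirerack: Loose bystander: steel wire rack with glass tubes, 90 x 200 x 60 mm (tubes to 90 mm), origin under its centre. Leave alone.
- foamrack: Loose bystander: flat white foam block 150 x 190 x 28 mm, origin under its centre. Leave alone.
- bottle: Loose bystander: amber bottle, 60 mm across and 130 mm high, origin under its centre. Leave alone.
- timer: Loose bystander: white bench timer 50 x 65 x 22 mm, origin under its centre. Leave alone.
There are look-alikes about, which are no part of the job. Leave any blue or red look-alike of the jar1 alone. What is shaped like the jar4 but purple is not meant.

How it is judged:
By the outcome, as a careful person would: the job done as asked, in the order asked, and still so for the second after the job is handed in, with the robot touching nothing.
Of jar1, jar2, jar3, jar4 only 2 to 4 are there at a start; the rules pass over those that are not, and their reading is None.
At some moment in a run one of jar1, jar2, jar3, jar4 may be knocked a few centimetres aside while the robot is not near it.
It also fails if it takes over 208 s, if anything falls off the work surface, if the arm or the gripper's body presses on something with over 40 N, if the wrist force passes 120 N, or if a joint passes its speed limit or range.

## Working session

There is one attempt and no reset: what is moved stays moved. The work goes in short steps, Python scripts to look and compute and a shell command to move; the robot and the scene stay as the last step left them, time stands still between calls to the robot, and variables do not carry over. Pictures are saved under pics/ and viewed, at most 14 in all, crops included, and the job is handed in when it is done.

```bash
mkdir -p pics; cat > h.py <<'E'
import numpy as np, cv2
from plant import monitor, viewer, job, arm
def ray(p,uv):
    f=240/np.tan(np.radians(p['fov_y'])/2)
    d=np.array([(uv[0]-p['cx'])/f,-(uv[1]-p['cy'])/f,-1.])
    T=np.array(p['world_from_camera']); return T[:3,3],T[:3,:3]@d
def onz(p,uv,z):
    o,d=ray(p,uv); return o+d*(z-o[2])/d[2]
def proj(p,X):
    f=240/np.tan(np.radians(p['fov_y'])/2)
    T=np.array(p['world_from_camera']); c=T[:3,:3].T@(np.array(X)-T[:3,3])
    return np.array([p['cx']+f*c[0]/-c[2],p['cy']-f*c[1]/-c[2]])
def tri(p,a,q,b):
    o,d=ray(p,a);O,D=ray(q,b)
    s=np.linalg.lstsq(np.c_[d,-D],O-o,rcond=None)[0]
    A=o+s[0]*d;B=O+s[1]*D
    return (A+B)/2,np.linalg.norm(A-B)
def save(p,n,box=None,k=1):
    im=p['color'][:,:,::-1]
    if box: im=im[box[1]:box[3],box[0]:box[2]]
    cv2.imwrite('pics/'+n,cv2.resize(im,None,fx=k,fy=k,interpolation=cv2.INTER_CUBIC))
E
python3 - <<'E'
from h import *
np.set_printoptions(precision=3,suppress=True)
s=viewer.camera('scene');t=viewer.camera('top')
save(s,'s0.png');save(t,'t0.png')
for p in(s,t): print({k:v for k,v in p.items() if k!='color'})
for n in ['jar1','case','lid_tab','mat','tray','tray_grip','wirerack','foamrack','bottle','timer']:
  for nm,p in(('s',s),('t',t)):
    print(n,nm,[(round(r['confidence'],2),np.round(r['centre']).tolist(),int(r['region'].sum())) for r in viewer.regions_of(p,n)])
print(monitor.state(),arm.pinch_z)
E
```

```text
{'fov_y': 51.445135815940645, 'cx': 321.445307300831, 'cy': 229.45216621308586, 'world_from_camera': array([[ 0.816, -0.351,  0.459,  1.045],
       [ 0.578,  0.466, -0.67 , -0.772],
       [ 0.021,  0.813,  0.583,  0.679],
       [ 0.   ,  0.   ,  0.   ,  1.   ]]), 'shot': 1}
{'fov_y': 44.91175206841702, 'cx': 326.7181067913772, 'cy': 240.130448838709, 'world_from_camera': array([[-0.014,  0.98 , -0.199,  0.321],
       [-1.   , -0.014, -0.001, -0.08 ],
       [-0.003,  0.199,  0.98 ,  1.369],
       [ 0.   ,  0.   ,  0.   ,  1.   ]]), 'shot': 2}
jar1 s [(0.91, [272.0, 319.0], 406), (0.86, [350.0, 264.0], 332), (0.73, [321.0, 281.0], 437), (0.7, [370.0, 244.0], 311), (0.65, [371.0, 165.0], 3930), (0.61, [312.0, 308.0], 442), (0.61, [225.0, 284.0], 414), (0.59, [202.0, 266.0], 365), (0.54, [329.0, 232.0], 318)]
jar1 t [(0.78, [412.0, 292.0], 215), (0.77, [323.0, 221.0], 201), (0.77, [295.0, 268.0], 208), (0.74, [456.0, 233.0], 751), (0.73, [387.0, 214.0], 213), (0.64, [413.0, 230.0], 215), (0.57, [362.0, 230.0], 221), (0.55, [295.0, 222.0], 214), (0.5, [406.0, 323.0], 188)]
case s [(
[... 862 characters left out ...]
 [233.0, 338.0], 2103)]
bottle t [(0.63, [456.0, 232.0], 740), (0.56, [411.0, 290.0], 190)]
timer s [(0.69, [154.0, 354.0], 1235)]
timer t [(0.96, [493.0, 278.0], 631), (0.7, [363.0, 162.0], 2334), (0.38, [206.0, 267.0], 10454)]
{'time': 1.1, 'qpos': array([ 1.415,  0.501, -0.427,  1.55 ,  0.221,  1.138, -0.21 ]), 'qvel': array([0.001, 0.001, 0.001, 0.   , 0.   , 0.001, 0.001]), 'tau': array([  0.   , -56.645,  -5.81 , -27.951,  -0.066,   0.021,  -0.   ]), 'ee_pos': array([ 0.264, -0.594,  0.227]), 'tcp_rot': array([3.142, 0.   , 0.419]), 'force': array([-0.191, -0.221, -0.182]), 'wrist_torque': array([-0.03 ,  0.022,  0.054]), 'grasp_force': 0.0, 'gripper_width': 0.09217576575565939} 0.0188
```

View pics/s0.png

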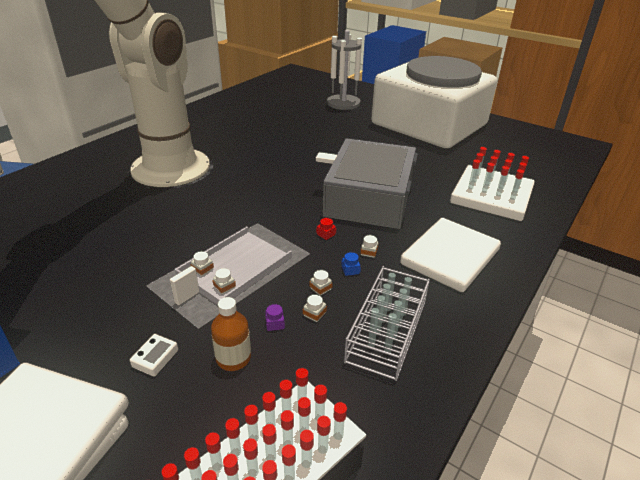

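View pics/t0.png

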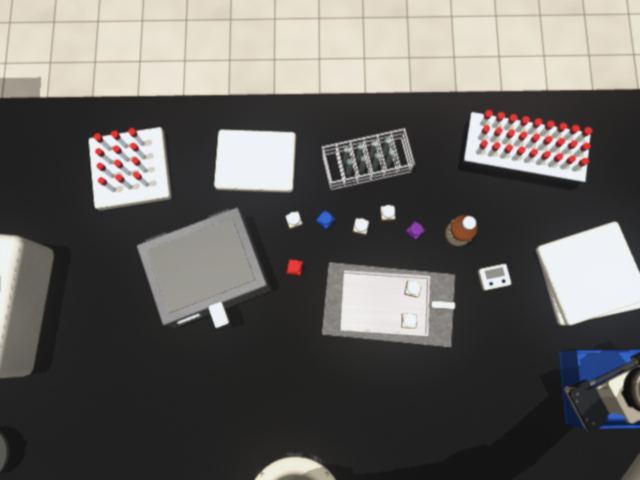

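Scene view: three white-capped jars on the bench, at about (320,281), (315,307) and (369,245), plus two on the tray at (202,262) and (223,279). The look-alikes are red (326,228), blue (350,264) and purple (274,318). In the top view the jars are at (293,219), (361,226) and (388,213), with blue (325,219), red (295,267) and purple (415,230). The white-capped ones with amber bands fit the description. I'll confirm that in an enlarged crop and fit silhouettes.

```bash
cat >> h.py <<'E'
from scipy.optimize import minimize
def jarpts(x,y,yaw,z=0):
    c,s=np.cos(yaw),np.sin(yaw);P=[]
    for h in(0,.026):
        for a,b in((1,1),(1,-1),(-1,-1),(-1,1)):
            P.append([x+.016*(c*a-s*b),y+.016*(s*a+c*b),z+h])
    for h in(.026,.038):
        for t in np.linspace(0,6.283,16): P.append([x+.0145*np.cos(t),y+.0145*np.sin(t),z+h])
    return np.array(P)
def hull(p,P,k=8):
    m=np.zeros((480,640),np.float32)
    uv=np.array([proj(p,q) for q in P]).astype(np.float32)
    x0,y0=np.floor(uv.min(0)).astype(int)-1;x1,y1=np.ceil(uv.max(0)).astype(int)+2
    b=np.zeros(((y1-y0)*k,(x1-x0)*k),np.uint8)
    cv2.fillConvexPoly(b,cv2.convexHull(np.round((uv-[x0,y0]+.5)*k).astype(np.int32)),255)
    m[y0:y1,x0:x1]=cv2.resize(b,(x1-x0,y1-y0),interpolation=cv2.INTER_AREA)/255.
    return m
def fitjar(views,x,y,z=0):
    "views: list of (pic, region)"
    def cost(v):
        return sum(np.abs(hull(p,jarpts(v[0],v[1],v[2]*20,z))-r).sum()/r.sum() for p,r in views)
    best=None
    for a in(0,.4,.8,1.2):
        r=minimize(cost,[x,y,a/20],method='Nelder-Mead',options=dict(initial_simplex=[[x,y,a/20],[x+.006,y,a/20],[x,y+.006,a/20],[x,y,a/20+.015]],xatol=1e-4,fatol=1e-4))
        if best is None or r.fun<best.fun:best=r
    return best.x[0],best.x[1],np.degrees(best.x[2]*20)%90,best.fun
def jars(s,t,zs=None):
    "match scene and top detections"
    S=[r for r in viewer.regions_of(s,'jar1') if 120<r['region'].sum()<700];T=[r for r in viewer.regions_of(t,'jar1') if 120<r['region'].sum()<500]
    out=[]
    for b in T:
        c=[(tri(s,a['centre'],t,b['centre']),a) for a in S]
        if not c: continue
        (X,e),a=min(c,key=lambda k:k[0][1]+abs(k[0][0][2]-.02))
        col=np.median(t['color'][b['region']],0)
        out.append((X,e,a,b,col))
    return out
E
python3 - <<'E'
from h import *
np.set_printoptions(precision=4,suppress=True)
s=viewer.camera('scene');t=viewer.camera('top')
for X,e,a,b,col in jars(s,t):
    print(np.round(a['centre']),np.round(b['centre']),X,'gap',round(e,4),col,end=' ')
    z=.007 if X[1]<-.05 and X[0]<.42 and X[2]>.02 else 0
    print(z,np.round(fitjar([(s,a['region']),(t,b['region'])],X[0],X[1],z),4))
a=cv2.resize(s['color'][220:330,260:390],(390*2,330*2))[:, :, ::-1]
b=cv2.resize(t['color'][195:300,280:430],(600,420))[:, :, ::-1]
cv2.imwrite('pics/c1.png',cv2.resize(a,(709,600)))
save(t,'c2.png',(315,195,465,350),3.8)
save(t,'c3.png',(130,200,310,340),4.2)
E
```

```text
[370. 243.] [294. 221.] [0.642  0.0003 0.0252] gap 0.0043 [230. 234. 236.] 0 [ 0.6434  0.0001 20.3387  0.3844]
[203. 262.] [408. 321.] [ 0.4012 -0.2611  0.025 ] gap 0.0024 [230. 233. 235.] 0.007 [ 0.4019 -0.2632 85.1428  0.2767]
[328. 228.] [294. 269.] [0.5297 0.0001 0.0172] gap 0.0054 [211.5  53.   50. ] 0 [ 0.5307 -0.0015 79.4718  0.2487]
[321. 283.] [360. 226.] [ 0.6272 -0.1593  0.0168] gap 0.0004 [216. 220. 220.] 0 [ 0.6263 -0.1585 79.3395  0.3101]
[349. 266.] [324. 221.] [ 0.6425 -0.0748  0.0111] gap 0.0043 [ 49.   88.  184.5] 0 [ 0.6435 -0.0752 38.5006  0.4528]
[312. 306.] [389. 211.] [ 0.6589 -0.229   0.0279] gap 0.0046 [217. 222. 221.] 0 [ 0.6577 -0.2243 10.5468  0.3647]
[276. 318.] [413. 227.] [ 0.6211 -0.2871  0.0216] gap 0.0065 [115.   57.  141.5] 0 [ 0.6138 -0.2882 43.0373  0.2376]
[226. 282.] [411. 292.] [ 0.4724 -0.2722  0.0168] gap 0.0073 [230.  234.  233.5] 0 [ 0.476  -0.2759 74.3553  0.4451]
```

View pics/c1.png

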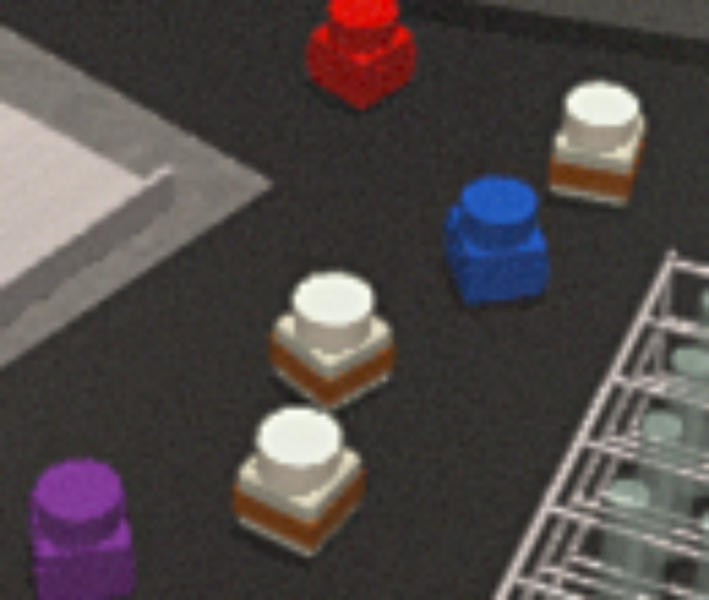

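View pics/c2.png

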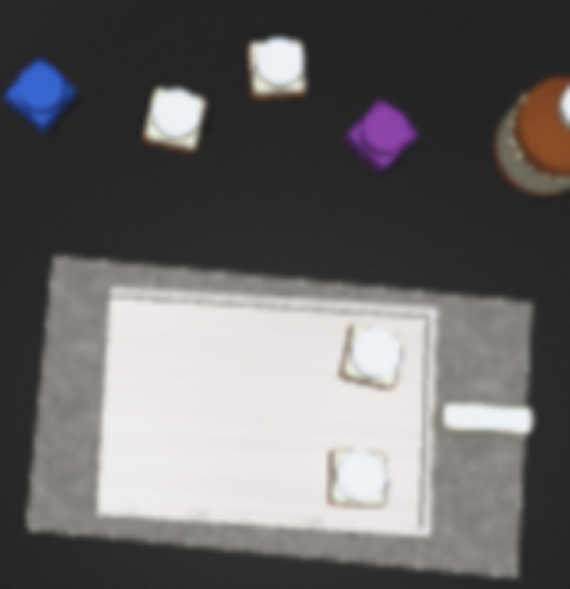

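View pics/c3.png

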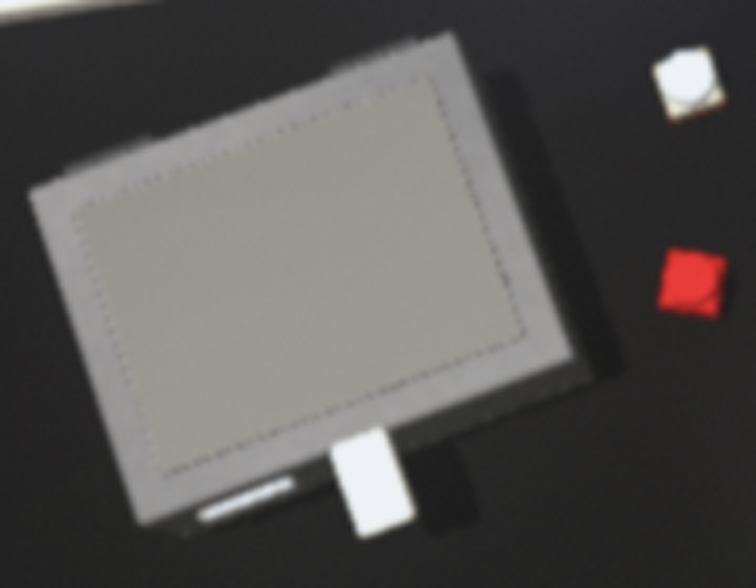

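Crop: the jars at scene (320,281), (315,307) and (369,245) have white caps and amber bands; the red, blue and purple ones are plain look-alikes. Next I'll fit the jars by colour, and measure the tray, mat and case from corners.

```bash
cat >> h.py <<'E'
def blob(p,uv,r=16,th=75):
    "bright (or amber) blob on the black bench around uv"
    m=(cv2.GaussianBlur(p['color'],(3,3),0).max(2)>th).astype(np.uint8)
    w=np.zeros_like(m);u,v=np.round(uv).astype(int);w[v-r:v+r,u-r:u+r]=1
    n,l,st,c=cv2.connectedComponentsWithStats(m*w)
    i=1+np.argmin([np.hypot(*(c[j]-uv))+ (99 if st[j,4]<60 else 0) for j in range(1,n)])
    return (l==i).astype(np.float32)
E
python3 - <<'E'
from h import *
np.set_printoptions(precision=4,suppress=True)
s=viewer.camera('scene');t=viewer.camera('top')
for us,ut in (((370,245),(293,219)),((321,281),(361,226)),((315,307),(388,213))):
    a=blob(s,us,20);b=blob(t,ut,14)
    X=onz(t,ut,.02)
    print('both',np.round(fitjar([(s,a),(t,b)],X[0],X[1]),4),'s',np.round(fitjar([(s,a)],X[0],X[1]),4),'t',np.round(fitjar([(t,b)],X[0],X[1]),4),a.sum(),b.sum())
def q(l,k,o,z): return np.array([onz(t,((u+.5)/k-.5+o[0],(v+.5)/k-.5+o[1]),z) for u,v in l])
M=q([(53,256),(533,300),(518,577),(27,530)],3.8,(315,195),.003)
print('mat',M,M.mean(0),[np.linalg.norm(M[i]-M[(i+1)%4]) for i in range(4)],np.degrees(np.arctan2(*(M[1]-M[0])[1::-1])),np.degrees(np.arctan2(*(M[2]-M[3])[1::-1])))
G=q([(444,404),(532,407),(532,432),(444,429)],3.8,(315,195),.065);print('grip',G,G.mean(0),np.degrees(np.arctan2(*(G[1]-G[0])[1::-1])))
L=q([(110,288),(98,515)],3.8,(315,195),.015);print('lip',L,L.mean(0))
for z in(.09,.1):
    C=q([(31,190),(453,34),(573,355),(138,524)],4.2,(130,200),z);print('case',z,C,C.mean(0),[np.linalg.norm(C[i]-C[(i+1)%4]) for i in range(4)],[np.degrees(np.arctan2(*(C[i]-C[(i+1)%4])[1::-1])) for i in range(4)])
    T=q([(332,447),(383,428),(413,517),(361,538)],4.2,(130,200),z);print('tab',T)
save(s,'c4.png',(140,220,310,330),4.5); save(s,'c5.png',(300,130,430,230),5.8)
E
```

```text
both [ 0.6441  0.0006 20.3448  0.4107] s [ 0.6413  0.0037 18.3469  0.0608] t [ 0.6478  0.0004 21.5981  0.127 ] 342.0 244.0
both [ 0.6284 -0.1608 70.2469  0.4908] s [ 0.6234 -0.1567 72.0147  0.2319] t [ 0.6299 -0.1605 68.6015  0.1414] 544.0 247.0
both [ 0.6604 -0.2255  4.966   0.5234] s [ 0.6555 -0.2211  3.2458  0.2358] t [ 0.6619 -0.2259  6.4731  0.0922] 608.0 245.0
mat [[ 0.5447 -0.0828  0.003 ]
 [ 0.5126 -0.3817  0.003 ]
 [ 0.3428 -0.3628  0.003 ]
 [ 0.3753 -0.0644  0.003 ]] [ 0.4438 -0.2229  0.003 ] [np.float64(0.30070371471816343), np.float64(0.17079823140868775), np.float64(0.30017654222672535), np.float64(0.17041134139454692)] -96.13834278411946 -96.21193865725779
grip [[ 0.4428 -0.312   0.065 ]
 [ 0.4403 -0.3638  0.065 ]
 [ 0.4256 -0.3629  0.065 ]
 [ 0.4281 -0.3113  0.065 ]] [ 0.4342 -0.3375  0.065 ] -92.77622410302241
lip [[ 0.5222 -0.1177  0.015 ]
 [ 0.3832 -0.1077  0.015 ]] [ 0.4527 -0.1127  0.015 ]
case 0.09 [[0.5757 0.3471 0.09  ]
 [0.6585 0.1227 0.09  ]
 [0.4828 0.0566 0.09  ]
 [0.3978 0.2823 0.09  ]] [0.5287 0.2022 0.09  ] [np.float64(0.2391119139190503), np.float64(0.18767201835408048), np.float64(0.2412674135290007), np.float64(0.18937469850571004)] [np.float64(110.24796884981644), np.float64(20.643881938393164), np.float64(-69.34707001663355), np.float64(-160.01001016806367)]
tab [[0.4363 0.1824 0.09  ]
 [0.4458 0.1559 0.09  ]
 [0.3993 0.1393 0.09  ]
 [0.3889 0.1661 0.09  ]]
case 0.1 [[0.5737 0.3437 0.1   ]
 [0.6558 0.1212 0.1   ]
 [0.4816 0.0555 0.1   ]
 [0.3972 0.2795 0.1   ]] [0.5271 0.2    0.1   ] [np.float64(0.2372420952879027), np.float64(0.1862044518463641), np.float64(0.23938073922025827), np.float64(0.18789381729937332)] [np.float64(110.24796884981642), np.float64(20.643881938393193), np.float64(-69.34707001663357), np.float64(-160.01001016806367)]
tab [[0.4354 0.1804 0.1   ]
 [0.4449 0.1541 0.1   ]
 [0.3987 0.1376 0.1   ]
 [0.3884 0.1642 0.1   ]]
```

View pics/c4.png

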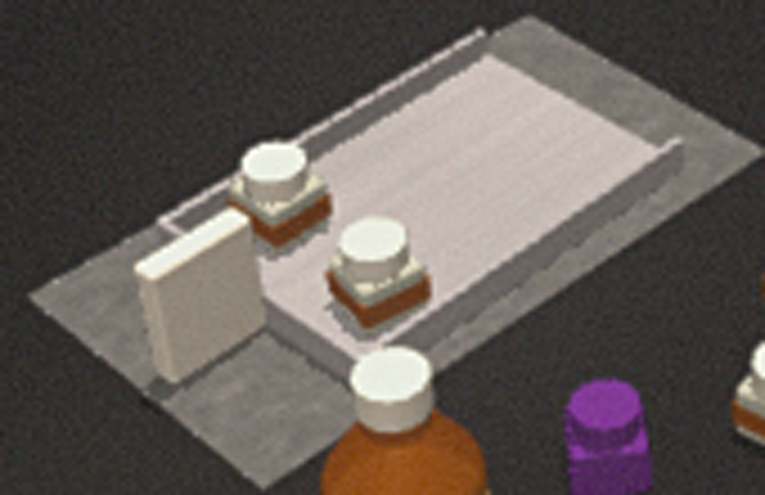

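View pics/c5.png

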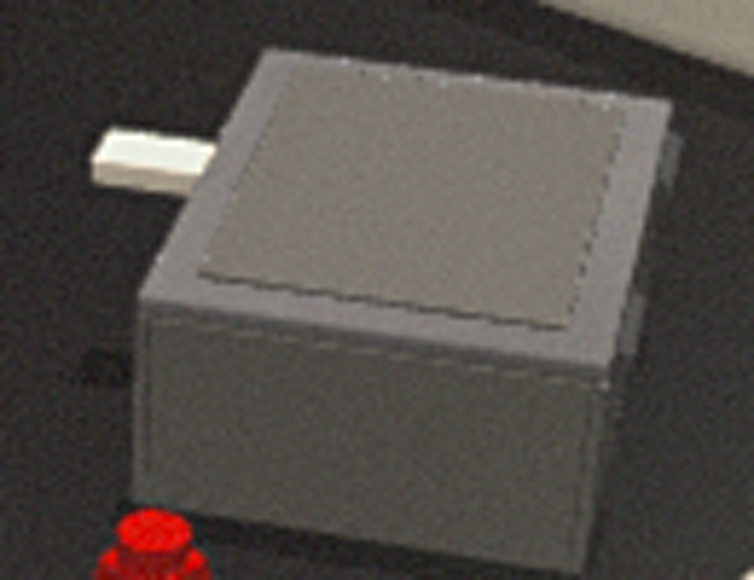

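```bash
python3 - <<'E'
from h import *
np.set_printoptions(precision=4,suppress=True)
s=viewer.camera('scene');t=viewer.camera('top')
f=lambda l,k,o:[((u+.5)/k-.5+o[0],(v+.5)/k-.5+o[1]) for u,v in l]
mt=f([(53,256),(533,300),(518,577),(27,530)],3.8,(315,195))
ms=f([(763,152),(265,488),(30,297),(530,15)],4.5,(140,220))
for a,b in zip(ms,mt): print('mat',onz(s,a,.003),onz(t,b,.003),*tri(s,a,t,b))
M=np.array([onz(s,a,.003) for a in ms]);print([np.linalg.norm(M[i]-M[(i+1)%4]) for i in range(4)])
ct=f([(31,190),(453,34),(573,355),(138,524)],4.2,(130,200))
cs=f([(672,100),(612,372),(140,297),(270,52)],5.8,(300,130))
for a,b in zip(cs,ct): print('lid',*tri(s,a,t,b))
tt=f([(332,447),(383,428),(413,517),(361,538)],4.2,(130,200))
ts=f([(92,158),(110,130)],5.8,(300,130))
print('tab end',*tri(s,ts[0],t,tt[2]),*tri(s,ts[1],t,tt[3]))
gt=f([(444,404),(532,407),(532,432),(444,429)],3.8,(315,195))
gs=f([(265-18,220),(152,276),(136,264),(233,210)],4.5,(140,220))
for a,b in zip(gs,gt): print('grip',*tri(s,a,t,b))
E
```

```text
mat [ 0.542  -0.0834  0.003 ] [ 0.5447 -0.0828  0.003 ] [ 0.5436 -0.0835  0.0041] 0.0024018550312888388
mat [ 0.5107 -0.3788  0.003 ] [ 0.5126 -0.3817  0.003 ] [ 0.5125 -0.3807  0.0058] 0.0010303190759501028
mat [ 0.3436 -0.3607  0.003 ] [ 0.3428 -0.3628  0.003 ] [ 0.3434 -0.3618  0.0036] 0.0020777780301453486
mat [ 0.3754 -0.0636  0.003 ] [ 0.3753 -0.0644  0.003 ] [ 0.3755 -0.0641  0.0033] 0.0006380352323372069
[np.float64(0.29705187937028144), np.float64(0.16804669465822958), np.float64(0.2988525993099264), np.float64(0.16776582583916033)]
lid [0.5726 0.3425 0.1022] 0.0015769734920100882
lid [0.6567 0.1217 0.0977] 0.000612890796904893
lid [0.4812 0.0552 0.1001] 0.000855904476605445
lid [0.3971 0.2799 0.098 ] 0.00048044958638679815
tab end [0.3984 0.137  0.1021] 0.000603866351269121 [0.3883 0.1639 0.1015] 3.004909559021959e-05
grip [ 0.4422 -0.3127  0.0648] 0.0018251898650204674
grip [ 0.4401 -0.363   0.068 ] 0.00021302631304381827
grip [ 0.4264 -0.3616  0.0661] 0.0027883420155463807
grip [ 0.4289 -0.3111  0.0623] 0.001725260802001618
```

Both views agree. The lid top is at z≈0.100 m (90 + 10 mm), the mat measures 300 × 170 mm, and the tab end is at (0.393, 0.151). The moves only shift and yaw the tool, so I'll write a helper that turns a target pose into tool-frame deltas.

```bash
cat >> h.py <<'E'
from scipy.spatial.transform import Rotation as R
def plan(*targets):
    "targets (x,y,z,yawdeg): from the present pose, turn first (deg about tool z) then shift mm at the new yaw"
    st=monitor.state();p=np.array(st['ee_pos']);yaw=np.degrees(st['tcp_rot'][2])
    print('at',np.round(p,4),'rot',np.round(np.degrees(st['tcp_rot']),1),'w',round(st['gripper_width'],4),'gf',round(float(st['grasp_force']),1),'t',round(st['time'],1),'F',np.round(st['force'],1),'q',np.round(st['qpos'],2))
    for x,y,z,w in targets:
        turn=-((w-yaw+180)%360-180);yaw=w
        d=np.array([x,y,z])-p;p=np.array([x,y,z])
        M=R.from_euler('xyz',[180,0,w],degrees=True).as_matrix()
        print((x,y,z,w),'turn',round(turn,1),'shift',np.round(M.T@d*1000,1))
E
python3 - <<'E'
from h import *
t=viewer.camera('top')
for n in('wirerack','bottle'):
    r=viewer.regions_of(t,n)[0]['region'];v,u=np.nonzero(r);print(n,[np.round(onz(t,(a,b),.06),3) for a,b in((u[v.argmax()],v.max()),(u.min(),v[u.argmin()]),(u.max(),v[u.argmax()]),(u[v.argmin()],v.min()))])
plan((.628,-.160,.20,-20),(.628,-.160,.005,-20))
E
```

```text
wirerack [array([ 0.713, -0.091,  0.06 ]), array([ 0.807, -0.071,  0.06 ]), array([ 0.772, -0.286,  0.06 ]), array([ 0.85 , -0.263,  0.06 ])]
bottle [array([ 0.568, -0.373,  0.06 ]), array([ 0.606, -0.352,  0.06 ]), array([ 0.617, -0.424,  0.06 ]), array([ 0.639, -0.389,  0.06 ])]
at [ 0.2643 -0.5938  0.2267] rot [-180.   -0.   24.] w 0.0915 gf 0.0 t 1.6 F [-0.4 -0.2  0.1] q [ 1.42  0.5  -0.43  1.55  0.22  1.14 -0.21]
(0.628, -0.16, 0.2, -20) turn 44.0 shift [ 193.4 -532.    26.7]
(0.628, -0.16, 0.005, -20) turn 0 shift [  0.  -0. 195.]
```

```bash
python3 -m creep '[[0,0,0,5.5,-0.1],[0,0,0,5.5,-0.1],[0,0,0,5.5,-0.1],[0,0,0,5.5,-0.1],[0,0,0,5.5,-0.1],[0,0,0,5.5,-0.1],[0,0,0,5.5,-0.1],[0,0,0,5.5,-0.1],[0,0,0,0,-0.1]]'; python3 -m creep '[[10,-28,1,0,-0.1],[10,-28,1,0,-0.1],[10,-28,1,0,-0.1],[10,-28,1,0,-0.1],[10,-28,1,0,-0.1],[10,-28,1,0,-0.1],[10,-28,1,0,-0.1],[10,-28,1,0,-0.1],[10,-28,1,0,-0.1],[10,-28,1,0,-0.1],[10,-28,1,0,-0.1],[10,-28,2,0,-0.1],[10,-28,2,0,-0.1],[10,-28,2,0,-0.1],[10,-28,2,0,-0.1],[10,-28,2,0,-0.1],[10,-28,2,0,-0.1],[10,-28,2,0,-0.1],[10,-28,2,0,-0.1],[0,0,0,0,-0.1]]'; python3 - <<'E'
from h import *
plan((.628,-.160,.1,-20))
s=viewer.camera('scene');t=viewer.camera('top')
for us,ut in (((370,245),(293,219)),((321,281),(361,226)),((315,307),(388,213))):
    X=onz(t,ut,.02);print(blob(t,ut,14).sum(),np.round(fitjar([(t,blob(t,ut,14))],*X[:2]),4))
E
```

```text
time: 2.4
ee_pos: [0.2644, -0.5938, 0.2268]
tcp_rot: [3.141, 0.0, -0.352]
force: [-0.2, -0.7, -0.4]
gripper_width: 0.0506
grasp_force: 0.0
time: 4.07
ee_pos: [0.6285, -0.1504, 0.1997]
tcp_rot: [-3.136, -0.001, -0.337]
force: [0.2, 1.1, 1.0]
gripper_width: 0.0504
grasp_force: 0.0
at [ 0.6285 -0.1504  0.1997] rot [-1.797e+02 -1.000e-01 -1.930e+01] w 0.0504 gf 0.0 t 4.1 F [0.2 1.1 1. ] q [ 0.51  0.52 -0.44  1.59  0.23  1.08 -1.89]
(0.628, -0.16, 0.1, -20) turn 0.7 shift [ 2.8  9.1 99.7]
244.0 [6.47800e-01 4.00000e-04 2.15981e+01 1.27000e-01]
722.0 [ 0.6386 -0.1614 26.1718  0.6801]
784.0 [ 0.6678 -0.2288 20.7177  0.6979]
```

```bash
python3 -m creep '[[1,4,20,0,-0.1],[1,4,30,0,-0.1],[0,1,30,0,-0.1],[0,0,30,0,-0.1],[0,0,25,0,-0.1],[0,0,20,0,-0.1],[0,0,20,0,-0.1],[0,0,19,0,-0.1],[0,0,0,0,-0.1],[0,0,0,0,-0.1],[0,0,0,0,1],[0,0,0,0,1],[0,0,0,0,1],[0,0,0,0,1],[0,0,0,0,1],[0,0,0,0,1]]'; python3 - <<'E'
from h import *
plan((.628,-.160,.12,-20),(.4873,-.2041,.12,-5),(.4873,-.2041,.014,-5))
E
```

```text
time: 5.5
ee_pos: [0.624, -0.1686, 0.0064]
tcp_rot: [3.141, -0.001, -0.349]
force: [-1.8, -0.9, 4.0]
gripper_width: 0.0319
grasp_force: 30.0
at [ 0.624  -0.1686  0.0064] rot [180.  -0. -20.] w 0.0319 gf 30.0 t 5.5 F [-1.8 -0.9  4. ] q [ 0.47  0.76 -0.35  1.69  0.35  0.76 -1.96]
(0.628, -0.16, 0.12, -20) turn -0.0 shift [   0.8   -9.5 -113.6]
(0.4873, -0.2041, 0.12, -5) turn -15 shift [-136.3   56.2    0. ]
(0.4873, -0.2041, 0.014, -5) turn 0 shift [  0.  -0. 106.]
```

```bash
python3 -m creep '[[0,0,-15,0,1],[0,0,-25,0,1],[0,0,-30,0,1],[0,0,-30,0,1],[0,0,-14,-5,1],[0,0,0,-5,1],[0,0,0,-5,1],[0,0,0,0,1],[0,0,0,0,1],[0,0,0,0,1]]'; python3 - <<'E'
from h import *
plan((.4873,-.2041,.12,-5),(.4873,-.2041,.014,-5))
E
```

```text
time: 6.33
ee_pos: [0.6235, -0.168, 0.1199]
tcp_rot: [-3.141, 0.0, -0.09]
force: [0.1, -0.3, 0.1]
gripper_width: 0.0318
grasp_force: 30.0
at [ 0.6235 -0.168   0.1199] rot [-180.     0.    -5.1] w 0.0318 gf 30.0 t 6.3 F [ 0.1 -0.3  0.1] q [ 0.55  0.62 -0.46  1.65  0.32  0.95 -1.69]
(0.4873, -0.2041, 0.12, -5) turn -0.1 shift [-1.325e+02  4.790e+01 -1.000e-01]
(0.4873, -0.2041, 0.014, -5) turn 0 shift [  0.  -0. 106.]
```

```bash
python3 -m creep '[[-20,7,0,0,1],[-28,10,0,0,1],[-28,10,0,0,1],[-28,10,0,0,1],[-28,11,0,0,1],[0,0,15,0,1],[0,0,25,0,1],[0,0,25,0,1],[0,0,20,0,1],[0,0,12,0,1],[0,0,5,0,1],[0,0,2.5,0,1],[0,0,0,0,1],[0,0,0,0,1],[0,0,0,0,0.05],[0,0,0,0,0.05],[0,0,0,0,0.05],[0,0,0,0,0.05]]'; python3 -m creep '[[0,0,-8,0,0.05],[0,0,-20,0,0.05],[0,0,-30,0,0.05],[0,0,-30,0,-0.1],[0,0,-12,0,-0.1],[0,0,0,0,-0.1],[0,0,0,0,-0.1]]'; python3 - <<'E'
from h import *
t=viewer.camera('top');save(t,'p1.png',(280,190,470,350),3.7)
for ut in ((293,219),(388,213)):
    X=onz(t,ut,.02);b=blob(t,ut,14);print(b.sum(),np.round(fitjar([(t,b)],*X[:2]),4))
plan((.660,-.225,.12,5),(.660,-.225,.006,5))
E
```

```text
time: 7.83
ee_pos: [0.4883, -0.2046, 0.0157]
tcp_rot: [3.141, -0.001, -0.088]
force: [-0.0, -0.4, 0.7]
gripper_width: 0.043
grasp_force: 0.0
time: 8.42
ee_pos: [0.4884, -0.2048, 0.116]
tcp_rot: [3.141, -0.002, -0.088]
force: [0.3, 0.2, -0.0]
gripper_width: 0.0503
grasp_force: 0.0
244.0 [6.47800e-01 4.00000e-04 2.15981e+01 1.27000e-01]
392.0 [ 0.6558 -0.2265  3.0174  0.4037]
at [ 0.4874 -0.2045  0.1149] rot [180.   0.  -5.] w 0.0506 gf 0.0 t 8.5 F [ 0.3  0.3 -0.7] q [ 0.75  0.44 -0.49  1.95  0.28  0.82 -1.56]
(0.66, -0.225, 0.12, 5) turn -10.0 shift [170.1  35.5  -5.1]
(0.66, -0.225, 0.006, 5) turn 0 shift [  0.  -0. 114.]
```

View pics/p1.png

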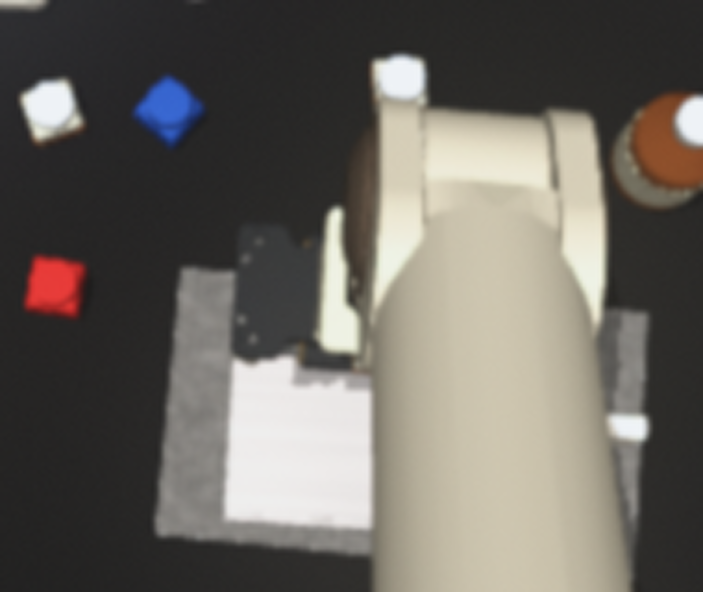

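The remaining jars are where they were, at crop (52,105) and (400,78). The arm hides the one I just placed. Next is the jar at (0.660, -0.225).

```bash
python3 -m creep '[[0,0,0,-5,-0.1],[0,0,0,-5,-0.1],[25,5,0,0,-0.1],[30,6,0,0,-0.1],[30,6,0,0,-0.1],[30,6,0,0,-0.1],[30,6,-5,0,-0.1],[25,6,0,0,-0.1],[0,0,0,0,-0.1],[0,0,0,0,-0.1],[0,0,0,0,-0.1]]'; python3 - <<'E'
from h import *
s=viewer.camera('scene');b=blob(s,(315,307),20)
print(b.sum(),np.round(fitjar([(s,b)],.655,-.222),4))
plan((.660,-.225,.006,5))
E
```

```text
time: 9.38
ee_pos: [0.6585, -0.2238, 0.1178]
tcp_rot: [-3.14, 0.004, 0.088]
force: [-0.0, -0.1, 0.4]
gripper_width: 0.0505
grasp_force: 0.0
473.0 [ 0.6557 -0.2218  7.2739  0.0747]
at [ 0.6584 -0.224   0.1184] rot [-179.9    0.2    5. ] w 0.0507 gf 0.0 t 9.4 F [-0.  -0.7  0.1] q [ 0.61  0.71 -0.48  1.5   0.36  1.03 -1.45]
(0.66, -0.225, 0.006, 5) turn 0.0 shift [  1.5   1.1 112.4]
```

```bash
python3 -m creep '[[0,0,15,0,-0.1],[0,0,25,0,-0.1],[0,0,25,0,-0.1],[0,0,20,0,-0.1],[0,0,15,0,-0.1],[0,0,8,0,-0.1],[0,0,4,0,-0.1],[0,0,0,0,-0.1],[0,0,0,0,1],[0,0,0,0,1],[0,0,0,0,1],[0,0,0,0,1],[0,0,0,0,1],[0,0,0,0,1]]';  python3 -m creep '[[0,0,-15,0,1],[0,0,-25,0,1],[0,0,-30,0,1],[0,0,-30,0,1],[0,0,-14,5,1],[0,0,0,5,1],[0,0,0,0,1],[0,0,0,0,1],[0,0,0,0,1]]'; python3 - <<'E'
from h import *
plan((.4455,-.2004,.12,-5),(.4455,-.2004,.015,-5))
E
```

```text
time: 10.6
ee_pos: [0.6613, -0.2247, 0.0096]
tcp_rot: [3.141, -0.002, 0.087]
force: [-1.3, -0.3, 6.1]
gripper_width: 0.0314
grasp_force: 29.6
time: 11.35
ee_pos: [0.6596, -0.2242, 0.1216]
tcp_rot: [-3.141, 0.002, -0.085]
force: [0.5, -0.3, -0.1]
gripper_width: 0.0318
grasp_force: 29.6
at [ 0.6596 -0.2242  0.1216] rot [-1.8e+02  1.0e-01 -4.9e+00] w 0.0318 gf 29.6 t 11.3 F [ 0.5 -0.3 -0.1] q [ 0.59  0.7  -0.45  1.5   0.33  1.02 -1.6 ]
(0.4455, -0.2004, 0.12, -5) turn 0.1 shift [-215.4   -5.1    1.6]
(0.4455, -0.2004, 0.015, -5) turn 0 shift [  0.  -0. 105.]
```

```bash
python3 -m creep '[[-20,0,0,0,1],[-35,-1,0,0,1],[-35,-1,0,0,1],[-35,-1,0,0,1],[-35,-1,0,0,1],[-35,-1,0,0,1],[-20,0,0,0,1],[0,0,0,0,1],[0,0,0,0,1],[0,0,0,0,1]]'; python3 - <<'E'
from h import *
plan((.4455,-.2004,.016,-5))
E
```

```text
time: 12.18
ee_pos: [0.4476, -0.2008, 0.1223]
tcp_rot: [-3.141, -0.001, -0.086]
force: [-0.2, 0.3, -0.5]
gripper_width: 0.0319
grasp_force: 29.6
at [ 0.4476 -0.2008  0.1223] rot [-1.8e+02 -1.0e-01 -4.9e+00] w 0.0319 gf 29.6 t 12.2 F [-0.2  0.3 -0.5] q [ 0.8   0.37 -0.51  2.03  0.25  0.79 -1.51]
(0.4455, -0.2004, 0.016, -5) turn 0.1 shift [ -2.2  -0.2 106.3]
```

```bash
python3 -m creep '[[-1,0,15,0,1],[-1,0,25,0,1],[0,0,25,0,1],[0,0,20,0,1],[0,0,12,0,1],[0,0,5,0,1],[0,0,3.5,0,1],[0,0,0,0,1],[0,0,0,0,1],[0,0,0,0,0.05],[0,0,0,0,0.05],[0,0,0,0,0.05],[0,0,0,0,0.05]]'; python3 -m creep '[[0,0,-8,0,0.05],[0,0,-20,0,0.05],[0,0,-30,0,0.05],[0,0,-30,0,-0.1],[0,0,-17,-5,-0.1],[0,0,0,-5,-0.1],[0,0,0,-5,-0.1],[0,0,0,-5,-0.1],[0,0,0,-5,-0.1],[0,0,0,0,-0.1],[0,0,0,0,-0.1]]'; python3 - <<'E'
from h import *
s=viewer.camera('scene');t=viewer.camera('top')
ut=(293,219);b=blob(t,ut,14);c=blob(s,(370,245),20)
print(b.sum(),np.round(fitjar([(t,b)],.645,0.),4),c.sum(),np.round(fitjar([(s,c)],.645,0),4))
plan((.645,.001,.12,20),(.645,.001,.006,20))
E
```

```text
time: 13.27
ee_pos: [0.445, -0.2007, 0.0171]
tcp_rot: [3.141, -0.001, -0.087]
force: [-0.5, -0.1, 0.6]
gripper_width: 0.0431
grasp_force: 0.0
time: 14.18
ee_pos: [0.4446, -0.2006, 0.1222]
tcp_rot: [3.141, -0.0, 0.346]
force: [0.7, 0.1, -0.7]
gripper_width: 0.05
grasp_force: 0.0
244.0 [ 6.48000e-01 -2.00000e-04  2.15639e+01  1.27400e-01] 342.0 [6.4120e-01 3.7000e-03 1.8657e+01 6.1400e-02]
at [ 0.4447 -0.2006  0.122 ] rot [180.   -0.   19.9] w 0.0505 gf 0.0 t 14.3 F [ 0.3 -0.1 -1. ] q [ 0.88  0.39 -0.61  2.04  0.31  0.8  -1.13]
(0.645, 0.001, 0.12, 20) turn -0.1 shift [ 257.2 -120.9    2. ]
(0.645, 0.001, 0.006, 20) turn 0 shift [  0.  -0. 114.]
```

```bash
python3 -m creep '[[20,-9,0,0,-0.1],[32,-15,0,0,-0.1],[32,-15,0,0,-0.1],[32,-15,0,0,-0.1],[32,-15,0,0,-0.1],[32,-15,0,0,-0.1],[32,-15,0,0,-0.1],[26,-13,0,0,-0.1],[19,-9,0,0,-0.1],[0,0,0,0,-0.1],[0,0,0,0,-0.1],[0,0,0,0,-0.1]]'; python3 - <<'E'
from h import *
plan((.645,.001,.006,20))
E
```

```text
time: 15.28
ee_pos: [0.644, 0.0003, 0.1212]
tcp_rot: [3.141, 0.002, 0.348]
force: [-0.2, -0.4, 0.3]
gripper_width: 0.0505
grasp_force: 0.0
at [6.440e-01 3.000e-04 1.212e-01] rot [1.80e+02 1.00e-01 1.99e+01] w 0.0505 gf 0.0 t 15.3 F [-0.2 -0.4  0.3] q [ 0.37  0.64 -0.58  1.65  0.41  0.98 -1.58]
(0.645, 0.001, 0.006, 20) turn -0.1 shift [  1.2  -0.3 115.2]
```

```bash
python3 -m creep '[[1,0,15,0,-0.1],[0,0,25,0,-0.1],[0,0,25,0,-0.1],[0,0,20,0,-0.1],[0,0,15,0,-0.1],[0,0,10,0,-0.1],[0,0,5,0,-0.1],[0,0,0,0,-0.1],[0,0,0,0,1],[0,0,0,0,1],[0,0,0,0,1],[0,0,0,0,1],[0,0,0,0,1],[0,0,0,0,1]]';  python3 -m creep '[[0,0,-15,0,1],[0,0,-25,0,1],[0,0,-30,0,1],[0,0,-30,0,1],[0,0,-14,5,1],[0,0,0,5,1],[0,0,0,5,1],[0,0,0,5,1],[0,0,0,5,1],[0,0,0,0,1],[0,0,0,0,1],[0,0,0,0,1]]'; python3 - <<'E'
from h import *
plan((.4037,-.1968,.12,-5),(.4037,-.1968,.015,-5))
E
```

```text
time: 16.45
ee_pos: [0.6468, 0.0015, 0.008]
tcp_rot: [3.141, -0.002, 0.349]
force: [-1.1, -0.8, 6.4]
gripper_width: 0.0316
grasp_force: 30.0
time: 17.45
ee_pos: [0.6457, 0.0016, 0.1211]
tcp_rot: [-3.142, -0.0, -0.085]
force: [0.0, 0.3, -0.4]
gripper_width: 0.0318
grasp_force: 30.0
at [0.6457 0.0016 0.1211] rot [-180.    -0.    -4.8] w 0.0318 gf 30.0 t 17.4 F [ 0.   0.3 -0.4] q [ 0.3   0.62 -0.49  1.65  0.34  0.96 -1.96]
(0.4037, -0.1968, 0.12, -5) turn 0.2 shift [-223.7  218.7    1.1]
(0.4037, -0.1968, 0.015, -5) turn 0 shift [  0.  -0. 105.]
```

```bash
python3 -m creep '[[-15,15,0,0,1],[-24,24,0,0,1],[-24,24,0,0,1],[-24,24,0,0,1],[-25,24,0,0,1],[-25,24,0,0,1],[-25,24,0,0,1],[-25,24,0,0,1],[-22,22,0,0,1],[-15,13,0,0,1],[0,0,0,0,1],[0,0,0,0,1],[0,0,0,0,1]]'; python3 - <<'E'
from h import *
plan((.4037,-.1968,.0155,-5))
E
```

```text
time: 18.53
ee_pos: [0.4045, -0.1959, 0.1211]
tcp_rot: [-3.142, -0.001, -0.086]
force: [-0.5, 0.3, -0.6]
gripper_width: 0.0316
grasp_force: 30.0
at [ 0.4045 -0.1959  0.1211] rot [-1.8e+02 -1.0e-01 -4.9e+00] w 0.0316 gf 30.0 t 18.5 F [-0.5  0.3 -0.6] q [ 0.84  0.31 -0.51  2.13  0.21  0.76 -1.46]
(0.4037, -0.1968, 0.0155, -5) turn 0.1 shift [ -0.8   1.  105.6]
```

Place it, then back off to the side and look at the tray.

```bash
python3 -m creep '[[-1,1,15,0,1],[0,0,25,0,1],[0,0,25,0,1],[0,0,20,0,1],[0,0,12,0,1],[0,0,5,0,1],[0,0,3,0,1],[0,0,0,0,1],[0,0,0,0,1],[0,0,0,0,0.05],[0,0,0,0,0.05],[0,0,0,0,0.05],[0,0,0,0,0.05]]'; python3 -m creep '[[0,0,-8,0,0.05],[0,0,-20,0,0.05],[0,0,-30,0,0.05],[0,0,-30,0,-0.1],[0,0,-17,-5,-0.1],[0,0,0,-5,-0.1],[0,0,0,-5,-0.1],[0,0,0,-5,-0.1],[0,0,0,-5,-0.1],[0,0,0,0,-0.1],[0,0,0,0,-0.1],[0,0,0,0,-0.1]]'; python3 - <<'E'
from h import *
plan((.410,.157,.20,20.6),(.410,.157,.076,20.6))
E
```

```text
time: 19.62
ee_pos: [0.4027, -0.1974, 0.0162]
tcp_rot: [3.141, -0.001, -0.088]
force: [-0.1, 0.7, -0.6]
gripper_width: 0.0435
grasp_force: 0.0
time: 20.62
ee_pos: [0.4024, -0.1972, 0.121]
tcp_rot: [3.141, -0.0, 0.346]
force: [0.6, -0.4, 0.0]
gripper_width: 0.0503
grasp_force: 0.0
at [ 0.4024 -0.1972  0.121 ] rot [180.   -0.   19.8] w 0.0503 gf 0.0 t 20.6 F [ 0.6 -0.4  0. ] q [ 0.92  0.32 -0.6   2.13  0.26  0.76 -1.07]
(0.41, 0.157, 0.2, 20.6) turn -0.8 shift [ 131.7 -328.9  -79. ]
(0.41, 0.157, 0.076, 20.6) turn -0.0 shift [  0.  -0. 124.]
```

```bash
python3 -m creep '[[0,0,-25,-0.8,-0.1],[5,-15,-30,0,-0.1],[11,-30,-24,0,-0.1],[14,-33,0,0,-0.1],[14,-33,0,0,-0.1],[14,-33,0,0,-0.1],[14,-33,0,0,-0.1],[14,-33,0,0,-0.1],[14,-33,0,0,-0.1],[14,-33,0,0,-0.1],[10,-30,0,0,-0.1],[8,-23,0,0,-0.1],[0,0,0,0,-0.1],[0,0,0,0,-0.1],[0,0,0,0,-0.1]]'; python3 - <<'E'
from h import *
plan((.410,.157,.076,20.6))
t=viewer.camera('top');save(t,'p2.png',(130,190,470,350),2.3)
E
```

```text
time: 21.87
ee_pos: [0.4088, 0.1567, 0.1995]
tcp_rot: [3.141, 0.001, 0.362]
force: [-0.6, -0.7, -0.2]
gripper_width: 0.0507
grasp_force: 0.0
at [0.4088 0.1567 0.1995] rot [1.80e+02 1.00e-01 2.07e+01] w 0.0507 gf 0.0 t 21.9 F [-0.6 -0.7 -0.2] q [ 0.41  0.22 -0.93  2.07  0.21  0.95 -1.84]
(0.41, 0.157, 0.076, 20.6) turn 0.1 shift [1.200e+00 1.000e-01 1.235e+02]
```

View pics/p2.png

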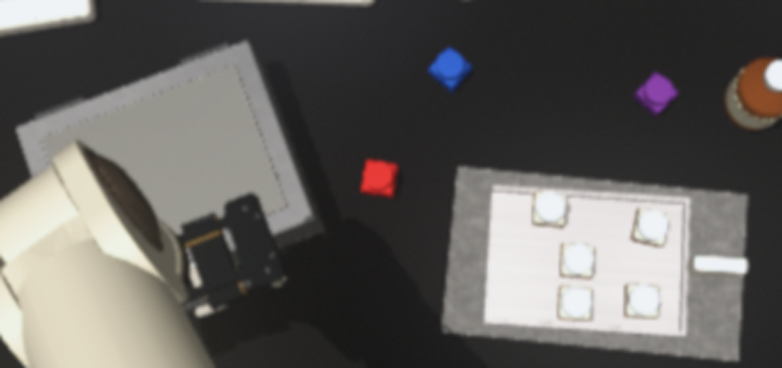

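All five jars stand on the tray, at crop (550,207), (578,260), (576,302), (651,226) and (642,300). Next is the lid.

```bash
python3 -m creep '[[1,0,20,0,-0.1],[0,0,30,0,-0.1],[0,0,30,0,-0.1],[0,0,22,0,-0.1],[0,0,14,0,-0.1],[0,0,7,0,-0.1],[0,0,0,0,-0.1],[0,0,0,0,-0.1],[0,0,0,0,-0.1],[0,0,0,0,1],[0,0,0,0,1],[0,0,0,0,1],[0,0,0,0,1],[0,0,0,0,1],[0,0,0,0,1]]'; python3 - <<'E'
from h import *
plan((.410,.157,.076,20.6))
a=np.radians(np.arange(0,101,5)+1.3);print(np.round(np.c_[np.diff(-220*np.cos(a)),np.diff(-220*np.sin(a))]).tolist())
E
```

```text
time: 23.17
ee_pos: [0.4105, 0.1574, 0.0771]
tcp_rot: [3.141, -0.001, 0.363]
force: [-0.8, -2.6, 6.7]
gripper_width: 0.0296
grasp_force: 30.0
at [0.4105 0.1574 0.0771] rot [180.   -0.   20.8] w 0.0296 gf 30.0 t 23.2 F [-0.8 -2.6  6.7] q [ 0.24  0.44 -0.78  2.17  0.48  0.7  -2.08]
(0.41, 0.157, 0.076, 20.6) turn 0.2 shift [-0.6  0.2  1.1]
[[1.0, -19.0], [3.0, -19.0], [5.0, -19.0], [6.0, -18.0], [8.0, -18.0], [9.0, -17.0], [11.0, -16.0], [12.0, -15.0], [13.0, -14.0], [14.0, -13.0], [15.0, -11.0], [16.0, -10.0], [17.0, -8.0], [18.0, -7.0], [18.0, -5.0], [19.0, -4.0], [19.0, -2.0], [19.0, -0.0], [19.0, 1.0], [19.0, 3.0]]
```

```bash
python3 -m creep '[[1,0,-10,0,1],[1,0,-14,0,1],[2,0,-14,0,1],[5,0,-19,0,1],[6,0,-18,0,1],[8,0,-18,0,1],[9,0,-17,0,1],[0,0,0,0,1],[0,0,0,0,1]]'; python3 - <<'E'
from h import *
plan((.410,.157,.076,20.6))
E
```

```text
time: 23.92
ee_pos: [0.4404, 0.1687, 0.1875]
tcp_rot: [3.141, -0.001, 0.362]
force: [1.1, -1.9, 0.1]
gripper_width: 0.0297
grasp_force: 30.0
at [0.4404 0.1687 0.1875] rot [ 1.80e+02 -1.00e-01  2.08e+01] w 0.0297 gf 30.0 t 23.9 F [ 1.1 -1.9  0.1] q [ 0.35  0.31 -0.9   2.01  0.3   0.95 -1.91]
(0.41, 0.157, 0.076, 20.6) turn 0.2 shift [-32.6   0.3 111.5]
```

```bash
python3 -m creep '[[11,0,-16,0,1],[12,0,-15,0,1],[13,0,-14,0,1],[14,0,-13,0,1],[15,0,-11,0,1],[16,0,-10,0,1],[17,0,-8,0,1],[18,0,-7,0,1],[18,0,-5,0,1],[19,0,-4,0,1],[19,0,-2,0,1],[19,0,0,0,1],[19,0,1,0,1],[12,0,2,0,1],[0,0,0,0,1],[0,0,0,0,1]]'; python3 - <<'E'
from h import *
plan((.410,.157,.076,20.6))
E
```

```text
time: 25.25
ee_pos: [0.6492, 0.2473, 0.2888]
tcp_rot: [3.141, -0.002, 0.362]
force: [2.5, -3.5, 4.5]
gripper_width: 0.0297
grasp_force: 30.0
at [0.6492 0.2473 0.2888] rot [ 1.799e+02 -1.000e-01  2.070e+01] w 0.0297 gf 30.0 t 25.2 F [ 2.5 -3.5  4.5] q [ 0.09  0.62 -0.8   1.34  0.45  1.36 -1.92]
(0.41, 0.157, 0.076, 20.6) turn 0.1 shift [-255.7    0.4  212.8]
```

```bash
python3 -m creep '[[3,0,0.5,0,1],[0,0,0,0,1],[0,0,0,0,-0.1],[0,0,0,0,-0.1],[0,0,0,0,-0.1],[0,0,0,0,-0.1],[0,0,-15,0,-0.1],[0,0,-25,0,-0.1],[0,0,-25,0,-0.1],[-10,0,0,0,-0.1],[-30,0,0,0,-0.1],[-30,0,0,0,-0.1],[-30,0,0,0,-0.1],[-30,10,0,0,-0.1],[-30,20,0,0,-0.1],[0,0,0,0,-0.1],[0,0,0,0,-0.1]]'; python3 - <<'E'
from h import *
plan((.433,-.34,.2,95),(.433,-.34,.03,95))
s=viewer.camera('scene');save(s,'p3.png')
E
```

```text
time: 26.67
ee_pos: [0.5108, 0.1618, 0.3532]
tcp_rot: [3.139, 0.0, 0.36]
force: [1.0, 0.3, 0.7]
gripper_width: 0.0505
grasp_force: 0.0
at [0.5108 0.1618 0.3532] rot [179.9   0.   20.6] w 0.0505 gf 0.0 t 26.7 F [1.  0.3 0.7] q [ 0.4   0.26 -0.91  1.66  0.22  1.32 -1.76]
(0.433, -0.34, 0.2, 95) turn -74.4 shift [-493.1 -121.2  153.2]
(0.433, -0.34, 0.03, 95) turn 0 shift [  0.  -0. 170.]
```

View pics/p3.png

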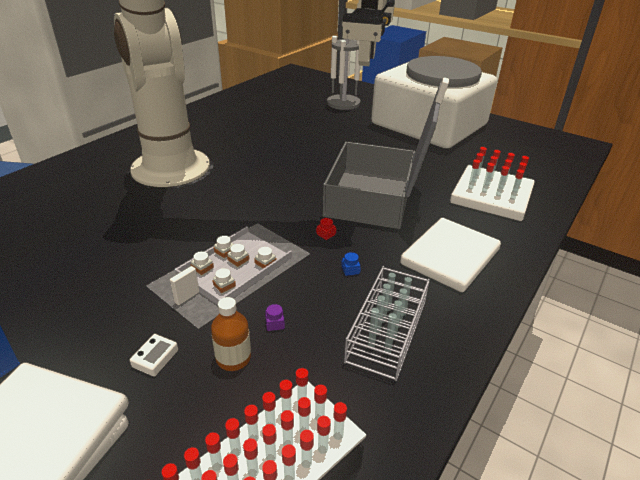

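The lid rests open on its stop (tab end near (443,85)), the case is empty, and five jars are on the tray. I'm moving to the tray's grip plate.

```bash
python3 -m creep '[[0,0,0,-5.7,-0.1],[0,0,0,-5.7,-0.1],[0,0,0,-5.7,-0.1],[0,0,0,-5.7,-0.1],[0,0,0,-5.7,-0.1],[0,0,0,-5.7,-0.1],[0,0,0,-5.7,-0.1],[0,0,0,-5.7,-0.1],[0,0,0,-5.7,-0.1],[0,0,0,-5.7,-0.1],[0,0,0,-5.7,-0.1],[0,0,0,-5.7,-0.1],[0,0,0,-6,-0.1],[0,0,0,0,-0.1]]'; python3 -m creep '[[-20,-5,0,0,-0.1],[-30,-7,0,0,-0.1],[-30,-7,0,0,-0.1],[-30,-7,0,0,-0.1],[-30,-7,10,0,-0.1],[-30,-7,10,0,-0.1],[-30,-7,10,0,-0.1],[-30,-7,10,0,-0.1],[-30,-7,10,0,-0.1],[-30,-7,10,0,-0.1],[-30,-7,10,0,-0.1],[-30,-7,10,0,-0.1],[-30,-7,10,0,-0.1],[-30,-7,20,0,-0.1],[-30,-7,20,0,-0.1],[-30,-7,20,0,-0.1],[-20,-6,0,0,-0.1],[0,0,0,0,-0.1],[0,0,0,0,-0.1],[0,0,0,0,-0.1]]'; python3 - <<'E'
from h import *
plan((.434,-.3405,.026,95))
E
```

```text
time: 27.88
ee_pos: [0.5117, 0.1658, 0.3532]
tcp_rot: [-3.141, -0.003, 1.667]
force: [0.2, 0.1, 0.2]
gripper_width: 0.0502
grasp_force: 0.0
time: 29.55
ee_pos: [0.4416, -0.333, 0.2034]
tcp_rot: [3.14, -0.001, 1.661]
force: [-0.3, 0.8, -0.2]
gripper_width: 0.0505
grasp_force: 0.0
at [ 0.4416 -0.333   0.2034] rot [ 1.799e+02 -1.000e-01  9.520e+01] w 0.0505 gf 0.0 t 29.6 F [-0.3  0.8 -0.2] q [ 1.36  0.5  -0.99  1.81  0.47  1.09  0.29]
(0.434, -0.3405, 0.026, 95) turn 0.2 shift [ -6.8  -8.2 177.4]
```

```bash
python3 -m creep '[[0,0,0,5,-0.1],[0,0,0,5,-0.1],[0,0,0,0,-0.1],[0,0,0,0,-0.1]]'; python3 - <<'E'
from h import *
t=viewer.camera('top')
m=(t['color'].min(2)>215).astype(np.uint8);m[:,:428]=0;m[:,462:]=0;m[:290]=0;m[320:]=0
v,u=np.nonzero(m);print(len(u),cv2.minAreaRect(np.c_[u,v].astype(np.float32)))
(c,_,_)=cv2.minAreaRect(np.c_[u,v].astype(np.float32));print(onz(t,c,.065),onz(t,c,.05))
plan((.434,-.3405,.026,85))
E
```

```text
time: 29.88
ee_pos: [0.4413, -0.3331, 0.2039]
tcp_rot: [3.141, 0.001, 1.491]
force: [0.3, 0.3, -0.0]
gripper_width: 0.0504
grasp_force: 0.0
147 ((447.6326599121094, 301.7897033691406), (30.037551879882812, 14.445216178894043), 12.26477336883545)
[ 0.44037968 -0.34807924  0.065     ] [ 0.4417521  -0.35116505  0.05      ]
at [ 0.4411 -0.3333  0.2038] rot [180.    0.   85.4] w 0.0506 gf 0.0 t 29.9 F [ 0.4 -0.6  0.2] q [ 1.33  0.48 -0.95  1.81  0.44  1.08  0.14]
(0.434, -0.3405, 0.026, 85) turn 0.4 shift [ -7.7  -6.4 177.8]
```

```bash
python3 -m creep '[[-4,-3,20,0,-0.1],[-4,-3,30,0,-0.1],[0,0,30,0,-0.1],[0,0,30,0,-0.1],[0,0,30,0,-0.1],[0,0,20,0,-0.1],[0,0,12,0,-0.1],[0,0,6,0,-0.1],[0,0,0,0,-0.1],[0,0,0,0,-0.1],[0,0,0,0,0.3],[0,0,0,0,0.3],[0,0,0,0,1],[0,0,0,0,1],[0,0,0,0,1],[0,0,0,0,1],[0,0,0,0,1]]'; python3 - <<'E'
from h import *
plan((.434,-.3405,.026,85))
s=viewer.camera('scene');t=viewer.camera('top')
a=s['color'][200:330,130:330];b=t['color'][240:355,310:480]
cv2.imwrite('pics/p4.png',np.vstack([cv2.resize(a,(560,364)),cv2.resize(b,(340,230))[:, :][:, :] if 0 else cv2.resize(b,(560,236))])[:,:,::-1])
E
```

```text
time: 31.35
ee_pos: [0.4336, -0.342, 0.0255]
tcp_rot: [3.141, 0.0, 1.487]
force: [-0.9, -0.3, 2.5]
gripper_width: 0.0137
grasp_force: 30.0
at [ 0.4336 -0.342   0.0255] rot [180.    0.   85.2] w 0.0137 gf 30.0 t 31.4 F [-0.9 -0.3  2.5] q [ 1.19  0.72 -0.75  1.92  0.69  0.78 -0.03]
(0.434, -0.3405, 0.026, 85) turn 0.2 shift [ 1.6  0.2 -0.5]
```

View pics/p4.png

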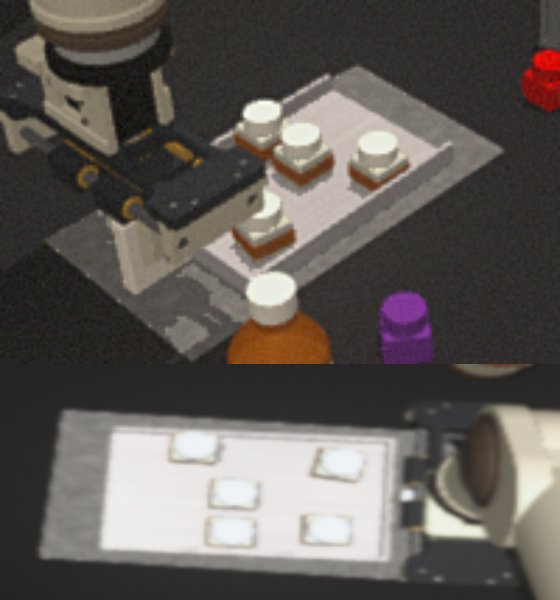

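The plate is pinched (13.7 mm opening). I'll lift a little and check whether the tray droops.

```bash
python3 -m creep '[[0,0,-2,0,1],[0,0,-3,0,1],[0,0,-4,0,1],[0,0,-4,0,1],[0,0,-4,0,1],[0,0,-3,0,1],[0,0,0,0,1],[0,0,0,0,1],[0,0,0,0,1],[0,0,0,0,1]]'; python3 - <<'E'
from h import *
plan((.434,-.3405,.026,85));print(monitor.state()['wrist_torque'])
s=viewer.camera('scene');save(s,'p5.png',(150,200,320,320),4.5)
E
```

```text
time: 32.28
ee_pos: [0.4334, -0.3418, 0.045]
tcp_rot: [-3.141, -0.0, 1.487]
force: [0.3, 0.1, -2.7]
gripper_width: 0.0136
grasp_force: 30.0
at [ 0.4334 -0.3418  0.045 ] rot [-180.    -0.    85.2] w 0.0136 gf 30.0 t 32.3 F [ 0.3  0.1 -2.7] q [ 1.21  0.69 -0.77  1.91  0.66  0.81 -0.  ]
(0.434, -0.3405, 0.026, 85) turn 0.2 shift [ 1.4  0.5 19. ]
[-0.40405132 -0.05564935  0.03043562]
```

View pics/p5.png

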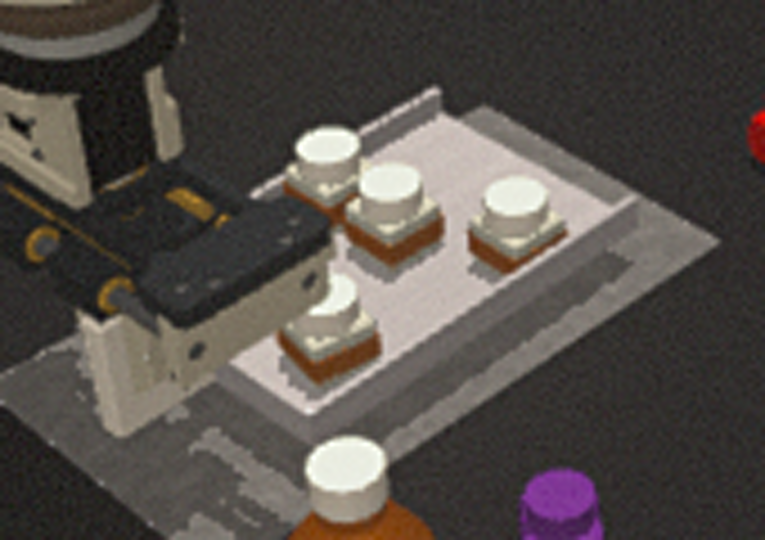

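The tray is fully lifted (2.7 N, torque 0.40 N·m) and stays level in the grip. I'll carry it gently.

```bash
python3 -m creep '[[0,0,-4,0,1],[0,0,-8,0,1],[0,0,-12,0,1],[0,0,-14,0,1],[0,0,-14,0,1],[0,0,-14,0,1],[0,0,-12,0,1],[0,0,-8,0,1],[0,0,-5,-0.5,1],[0,0,-2,-1,1],[0,0,0,-2,1],[0,0,0,-3,1],[0,0,0,-3,1],[0,0,0,-3,1],[0,0,0,-3,1],[0,0,0,-3,1],[0,0,0,-3,1],[0,0,0,-2,1],[0,0,0,-1,1],[0,0,0,-0.5,1]]';python3 -m creep '[[0,0,0,-0.4,1],[0,0,0,0,1],[0,0,0,0,1],[0,0,0,0,1]]'; python3 - <<'E'
from h import *
plan((.668,-.174,.138,110.6),(.6238,-.0574,.138,110.6))
print(monitor.state()['wrist_torque'])
E
```

```text
time: 34.0
ee_pos: [0.4332, -0.3417, 0.1377]
tcp_rot: [-3.141, -0.001, 1.924]
force: [0.4, 0.6, -2.9]
gripper_width: 0.0138
grasp_force: 30.0
time: 34.33
ee_pos: [0.4336, -0.3419, 0.1383]
tcp_rot: [3.142, 0.0, 1.93]
force: [-0.5, 0.3, -3.5]
gripper_width: 0.0136
grasp_force: 30.0
at [ 0.4336 -0.3419  0.1383] rot [180.    0.  110.6] w 0.0136 gf 30.0 t 34.3 F [-0.5  0.3 -3.5] q [ 1.36  0.61 -0.98  1.86  0.6   1.    0.48]
(0.668, -0.174, 0.138, 110.6) turn -0.0 shift [ 74.7 278.5   0.3]
(0.6238, -0.0574, 0.138, 110.6) turn -0.0 shift [124.7  -0.3  -0. ]
[-0.28145596 -0.25900368  0.0202207 ]
```

```bash
python3 -m creep '[[1,4,0,0,1],[2,8,0,0,1],[3,12,0,0,1],[4,16,0,0,1],[5,20,0,0,1],[6,22,0,0,1],[6,22,0,0,1],[6,22,0,0,1],[6,22,0,0,1],[6,22,0,0,1],[6,22,0,0,1],[6,22,0,0,1],[5,20,0,0,1],[5,16,0,0,1],[4,12,0,0,1],[3,8,0,0,1],[2,5,0,0,1],[1,3,0,0,1],[0,0,0,0,1],[0,0,0,0,1]]'; python3 - <<'E'
from h import *
plan((.6238,-.0574,.138,110.6))
s=viewer.camera('scene');save(s,'p6.png')
E
```

```text
time: 36.0
ee_pos: [0.6662, -0.1729, 0.1381]
tcp_rot: [-3.141, 0.0, 1.929]
force: [0.4, -1.0, -3.6]
gripper_width: 0.0142
grasp_force: 30.0
at [ 0.6662 -0.1729  0.1381] rot [-180.     0.   110.5] w 0.0142 gf 30.0 t 36.0 F [ 0.4 -1.  -3.6] q [ 0.78  0.8  -0.9   1.51  0.66  1.16  0.12]
(0.6238, -0.0574, 0.138, 110.6) turn -0.1 shift [1.231e+02 1.000e+00 1.000e-01]
```

View pics/p6.png

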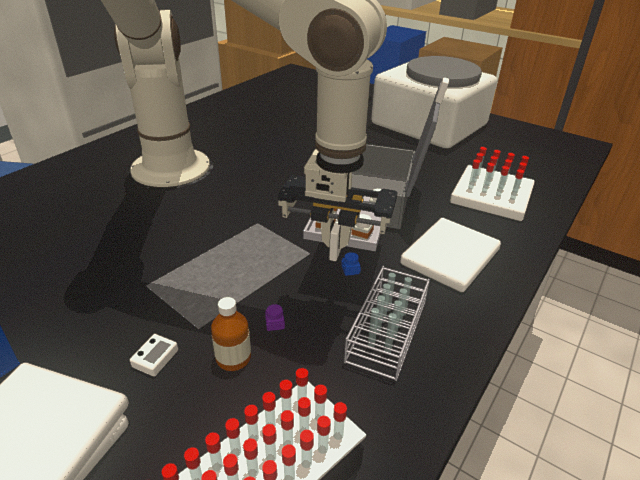

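```bash
python3 -m creep '[[4,0,0,0,1],[8,0,0,0,1],[12,0,0,0,1],[15,0,0,0,1],[16,0,0,0,1],[16,0,0,0,1],[16,0,0,0,1],[14,0,0,0,1],[11,0,0,0,1],[7,0,0,0,1],[4,0,0,0,1],[0,0,3,0,1],[0,0,5,0,1],[0,0,5,0,1],[0,0,3,0,1],[0,0,2,0,1],[0,0,0,0,1],[0,0,0,0,1]]'; python3 - <<'E'
from h import *
plan((.6238,-.0574,.115,110.6))
print(monitor.state()['wrist_torque'])
E
```

```text
time: 37.55
ee_pos: [0.6234, -0.0571, 0.12]
tcp_rot: [-3.141, -0.0, 1.93]
force: [0.8, -0.6, -3.7]
gripper_width: 0.0135
grasp_force: 30.0
at [ 0.6234 -0.0571  0.12  ] rot [-180.    -0.   110.6] w 0.0135 gf 30.0 t 37.5 F [ 0.8 -0.6 -3.7] q [ 0.68  0.73 -0.92  1.69  0.66  1.06 -0.09]
(0.6238, -0.0574, 0.115, 110.6) turn -0.0 shift [-0.5  0.3  5. ]
[-0.30200951 -0.22837385  0.02269999]
```

```bash
python3 -m creep '[[0,0,2,0,1],[0,0,2,0,1],[0,0,0,0,1],[0,0,0,0,1]]';python3 -m creep '[[0,0,1,0,1],[0,0,1,0,1],[0,0,0,0,1],[0,0,0,0,1]]';python3 -m creep '[[0,0,1,0,1],[0,0,1,0,1],[0,0,0,0,1],[0,0,0,0,1]]'; python3 - <<'E'
from h import *
print(monitor.state()['wrist_torque'])
E
```

```text
time: 37.88
ee_pos: [0.6233, -0.0569, 0.1161]
tcp_rot: [-3.141, -0.0, 1.93]
force: [-0.6, 0.2, -4.1]
gripper_width: 0.0141
grasp_force: 30.0
time: 38.22
ee_pos: [0.6234, -0.0569, 0.1142]
tcp_rot: [-3.142, 0.0, 1.93]
force: [-0.1, 0.2, -3.3]
gripper_width: 0.014
grasp_force: 30.0
time: 38.55
ee_pos: [0.6238, -0.0569, 0.1127]
tcp_rot: [3.141, 0.0, 1.93]
force: [0.3, -0.4, 0.9]
gripper_width: 0.0136
grasp_force: 30.0
[-0.03229767  0.0092776   0.06039534]
```

The tray rests on the rim at TCP z≈0.113. The tool stays vertical, so the plate has to pivot between the pads. I'll test whether a closure just past contact lowers the pad force and so the pivot friction, while the rim supports the tray.

```bash
for c in 1; do python3 -m creep '[[0,0,0,0,0.76],[0,0,0,0,0.76],[0,0,0,0,0.76]]'; python3 -m creep '[[0,0,0,0,0.73],[0,0,0,0,0.73],[0,0,0,0,0.73]]'; python3 -m creep '[[0,0,0,0,0.715],[0,0,0,0,0.715],[0,0,0,0,0.715]]'; done
```

```text
time: 38.8
ee_pos: [0.6238, -0.057, 0.1126]
tcp_rot: [3.141, 0.0, 1.93]
force: [-0.1, -1.6, 1.0]
gripper_width: 0.0142
grasp_force: 30.0
time: 39.05
ee_pos: [0.6238, -0.057, 0.1125]
tcp_rot: [3.141, 0.0, 1.93]
force: [1.8, -1.5, 2.8]
gripper_width: 0.0138
grasp_force: 30.0
time: 39.3
ee_pos: [0.6237, -0.057, 0.1124]
tcp_rot: [3.141, 0.0, 1.93]
force: [0.8, -2.9, 1.6]
gripper_width: 0.0134
grasp_force: 30.0
```

```bash
python3 -m creep '[[0,0,0,0,0.705],[0,0,0,0,0.705],[0,0,0,0,0.705]]'; python3 -m creep '[[0,0,0,0,0.7],[0,0,0,0,0.7],[0,0,0,0,0.7]]'; python3 -m creep '[[0,0,0,0,0.695],[0,0,0,0,0.695],[0,0,0,0,0.695]]'; python3 -m creep '[[0,0,0,0,0.69],[0,0,0,0,0.69],[0,0,0,0,0.69]]'
```

```text
time: 39.55
ee_pos: [0.6236, -0.057, 0.1123]
tcp_rot: [3.141, 0.0, 1.93]
force: [1.2, -2.4, 3.2]
gripper_width: 0.0141
grasp_force: 29.6
time: 39.8
ee_pos: [0.6232, -0.0567, 0.112]
tcp_rot: [-3.141, -0.0, 1.93]
force: [0.4, -1.5, 0.8]
gripper_width: 0.0139
grasp_force: 14.7
time: 40.05
ee_pos: [0.623, -0.0567, 0.1119]
tcp_rot: [-3.141, -0.0, 1.931]
force: [0.3, -1.1, -0.8]
gripper_width: 0.0139
grasp_force: 2.0
time: 40.3
ee_pos: [0.6233, -0.0564, 0.1122]
tcp_rot: [-3.141, -0.0, 1.931]
force: [-0.5, 0.5, -1.1]
gripper_width: 0.0143
grasp_force: 0.0
```

```bash
python3 -m creep '[[0,0,0,0,0.7],[0,0,0,0,0.7],[0,0,0,0,0.7]]'; python3 - <<'E'
from h import *
plan((.6238,-.0574,.115,110.6))
s=viewer.camera('scene');t=viewer.camera('top')
a=s['color'][120:290,260:460];b=t['color'][180:330,180:380]
cv2.imwrite('pics/p7.png',np.hstack([cv2.resize(a,(400,340)),cv2.resize(b,(400,300))[:, :] if 0 else cv2.resize(b,(400,340))])[:,:,::-1])
E
```

```text
time: 40.55
ee_pos: [0.6235, -0.0568, 0.1123]
tcp_rot: [3.141, 0.0, 1.93]
force: [0.2, -0.1, 0.1]
gripper_width: 0.0142
grasp_force: 0.0
at [ 0.6235 -0.0568  0.1123] rot [180.    0.  110.6] w 0.0142 gf 0.0 t 40.5 F [ 0.2 -0.1  0.1] q [ 0.68  0.74 -0.91  1.69  0.67  1.04 -0.1 ]
(0.6238, -0.0574, 0.115, 110.6) turn 0.0 shift [-0.7  0.1 -2.7]
```

View pics/p7.png

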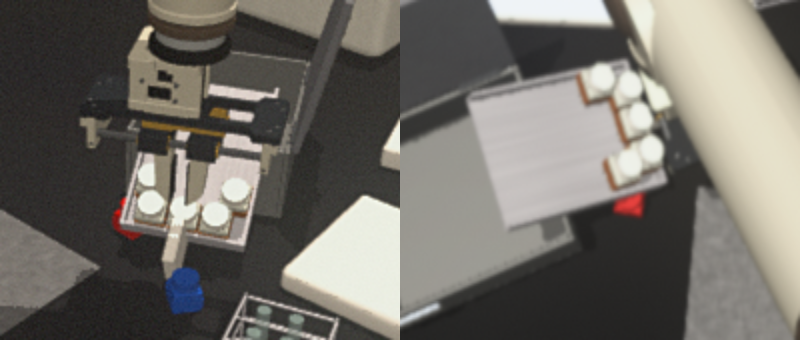

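At 0.69 the grip let go: the grip end of the tray dropped and the jars slid back against its end wall. They are all still on the tray. I'll close hard at once and look.

```bash
python3 -m creep '[[0,0,0,0,1],[0,0,0,0,1],[0,0,0,0,1]]'; python3 - <<'E'
from h import *
plan((.6238,-.0574,.115,110.6));print(monitor.state()['wrist_torque'])
s=viewer.camera('scene')
save(s,'p8.png',(280,150,400,290),4.2)
E
```

```text
time: 40.9
ee_pos: [0.6234, -0.0569, 0.1123]
tcp_rot: [3.142, 0.0, 1.93]
force: [-0.4, -0.4, -0.2]
gripper_width: 0.0013
grasp_force: 0.0
at [ 0.6234 -0.0569  0.1123] rot [180.    0.  110.6] w 0.0013 gf 0.0 t 40.9 F [-0.4 -0.4 -0.2] q [ 0.68  0.74 -0.91  1.69  0.67  1.04 -0.1 ]
(0.6238, -0.0574, 0.115, 110.6) turn -0.0 shift [-0.6  0.2 -2.7]
[-0.0202262  -0.13906164 -0.02128902]
```

View pics/p8.png

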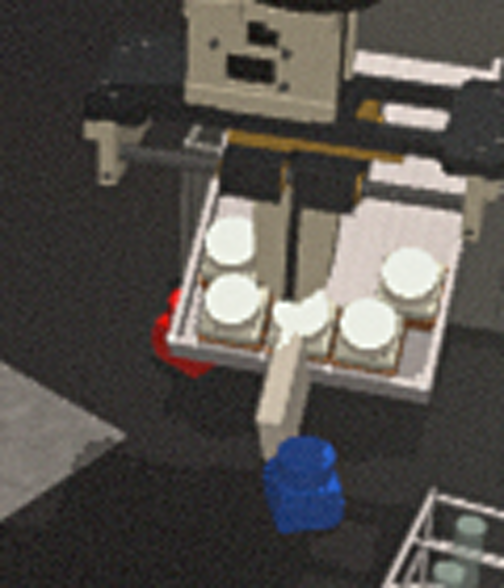

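The plate slipped out. The tray leans on the case rim with its grip end down, and all five jars are against its end wall. I'll back the gripper up and clear, then measure the plate to grip it again.

```bash
python3 -m creep '[[0,0,-15,0,1],[0,0,-30,0,1],[0,0,-30,0,1],[0,0,-15,0,0.2],[-20,-20,0,0,0.2],[-25,-25,0,0,0.2],[-25,-25,0,0,0.2],[-25,-25,0,0,0.2],[-25,-25,0,0,0.2],[-25,-25,0,0,0.2],[-25,-25,0,0,0.2],[-25,-25,0,0,0.2],[-25,-25,0,0,0.2],[-25,-25,0,0,0.2],[-15,-20,0,0,0.2],[0,0,0,0,0.2],[0,0,0,0,0.2],[0,0,0,0,0.2]]'; python3 - <<'E'
from h import *
s=viewer.camera('scene');t=viewer.camera('top')
a=cv2.resize(s['color'][130:280,270:420],(400,400),interpolation=cv2.INTER_CUBIC);b=cv2.resize(t['color'][180:330,200:350],(400,400),interpolation=cv2.INTER_CUBIC)
cv2.imwrite('pics/p9.png',np.hstack([a,b])[:,:,::-1])
E
```

```text
time: 42.45
ee_pos: [0.4673, -0.3926, 0.2028]
tcp_rot: [3.141, -0.0, 1.931]
force: [0.7, -0.1, -0.7]
gripper_width: 0.0366
grasp_force: 0.0
```

View pics/p9.png

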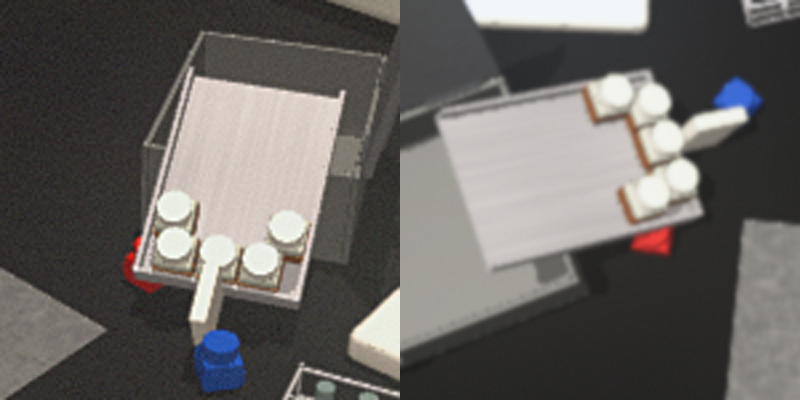

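Scene pane: tray leaning on the near rim, with wall corners at (190,70), (343,92), (135,270) and (300,302); the plate is at (205,300), beside the blue jar at (220,360). I've now viewed 16 pictures, two over the allowance of 14, so I'll work numerically from here. Next I'll triangulate the corners.

```bash
python3 - <<'E'
from h import *
np.set_printoptions(precision=4,suppress=True)
s=viewer.camera('scene');t=viewer.camera('top')
k=400/150
fs=lambda u,v:((u+.5)/k-.5+270,(v+.5)/k-.5+130)
ft=lambda u,v:((u+.5)/k-.5+200,(v+.5)/k-.5+180)
P=[tri(s,fs(*a),t,ft(*b)) for a,b in (((190,70),(92,268)),((343,92),(40,112)),((135,270),(302,213)),((300,302),(250,70)))]
for p in P: print(p)
L1,L2,E1,E2=[p[0] for p in P]
x=(E1+E2-L1-L2);print('len',np.linalg.norm(x)/2,'wid',np.linalg.norm(L2-L1),np.linalg.norm(E2-E1))
x/=np.linalg.norm(x);y=(L2+E2-L1-E1);y-=x*(x@y);y/=np.linalg.norm(y);z=np.cross(x,y)
print('x',x,'y',y,'z',z,'pitch',np.degrees(np.arcsin(x[2])),'roll',np.degrees(np.arcsin(y[2])),'head',np.degrees(np.arctan2(x[1],x[0])))
c=(L1+L2+E1+E2)/4-z*.02
for n,q in (('grip',(.128,0,.042)),('plate low back',(.151,0,0)),('plate top back',(.151,0,.062)),('plate top front',(.099,0,.062)),('lip',(-.1,0,0)),('endcornerL',(.1,-.069,0)),('endR',(.1,.069,0))):
    q=np.array(q);X=c+x*q[0]+y*q[1]+z*q[2];print(n,X,'s',(proj(s,X)-[270,130])*k,'t',(proj(t,X)-[200,180])*k)
g=c+x*.128+z*.042
E
```

```text
(array([0.4854, 0.1187, 0.1395]), np.float64(0.0016865842847194267))
(array([0.6135, 0.1631, 0.1409]), np.float64(0.0021039356996906842))
(array([ 0.5445, -0.0465,  0.0432]), np.float64(0.0003028572276077872))
(array([ 0.6738, -0.0015,  0.0419]), np.float64(0.0005811845946900521))
len 0.2007335225130212 wid 0.13563041067754275 0.1368769796086662
x [ 0.2973 -0.8215 -0.4865] y [0.9414 0.3372 0.0058] z [ 0.1593 -0.4597  0.8736] pitch -29.11318943359456 roll 0.33171824500418146 head -70.10609154055743
grip [ 0.6208 -0.0568  0.0483] s [205.7937 304.3195] t [311.9194 124.7143]
plate low back [ 0.621  -0.0564  0.0004] s [203.1857 351.4047] t [312.512 136.271]
plate top back [ 0.6309 -0.0849  0.0546] s [197.2733 320.4001] t [343.8802 111.4361]
plate top front [ 0.6154 -0.0422  0.0799] s [212.1957 260.472 ] t [294.1146 122.9889]
lip [0.5464 0.1498 0.1226] s [266.3682  92.9271] t [ 58.4572 197.1111]
endcornerL [ 0.5409 -0.0378  0.0248] s [136.0663 280.6544] t [291.7568 219.6927]
endR [0.6708 0.0088 0.0256] s [300.0585 309.7228] t [238.5608  76.9472]
```

The fit closes well: 201 mm long, 136 mm wide, plate bottom on the bench, pitch -29°, roll 0°. The pad force can be set between 0.694 and 0.70, so I can regrip high on the plate (clear of the blue jar), use a light grip, and let the tray pivot on the rim as I raise it.

```bash
python3 -m creep '[[20,20,0,0,0.35],[25,25,0,0,0.35],[25,25,0,0,0.35],[25,25,0,0,0.35],[25,25,0,0,0.35],[25,25,0,0,0.35],[25,25,0,0,0.35],[25,25,0,0,0.35],[25,25,0,0,0.35],[25,25,0,0,0.35],[20,14,0,0,0.35],[0,0,0,0.5,0.35],[0,0,0,0,0.35],[0,0,0,0,0.35]]'; python3 - <<'E'
from h import *
plan((.617,-.0465,.0425,110))
E
```

```text
time: 43.82
ee_pos: [0.6159, -0.0542, 0.2021]
tcp_rot: [-3.141, 0.001, 1.923]
force: [0.4, -0.7, -0.8]
gripper_width: 0.0298
grasp_force: 0.0
at [ 0.6159 -0.0542  0.2021] rot [-180.     0.   110.2] w 0.0298 gf 0.0 t 43.8 F [ 0.4 -0.7 -0.8] q [ 0.73  0.63 -0.99  1.65  0.57  1.17 -0.04]
(0.617, -0.0465, 0.0425, 110) turn 0.2 shift [  6.8   3.7 159.6]
```

```bash
python3 -m creep '[[3,2,20,0.2,0.35],[4,2,30,0,0.35],[0,0,30,0,0.35],[0,0,30,0,0.35],[0,0,22,0,0.35],[0,0,14,0,0.35],[0,0,8,0,0.35],[0,0,5,0,0.35],[0,0,0,0,0.35],[0,0,0,0,0.35],[0,0,0,0,1],[0,0,0,0,1],[0,0,0,0,1],[0,0,0,0,1],[0,0,0,0,1]]'; python3 -m creep '[[0,0,0,0,0.7],[0,0,0,0,0.7],[0,0,0,0,0.7]]'; python3 -m creep '[[0,0,0,0,0.697],[0,0,0,0,0.697],[0,0,0,0,0.697]]'
```

```text
time: 45.07
ee_pos: [0.6179, -0.0466, 0.0441]
tcp_rot: [3.141, 0.001, 1.918]
force: [-0.2, -0.6, 5.3]
gripper_width: 0.0138
grasp_force: 30.0
time: 45.32
ee_pos: [0.618, -0.0466, 0.044]
tcp_rot: [3.141, 0.001, 1.918]
force: [-1.1, -0.8, 5.1]
gripper_width: 0.0138
grasp_force: 15.4
time: 45.57
ee_pos: [0.618, -0.0466, 0.044]
tcp_rot: [3.141, 0.001, 1.918]
force: [-0.0, -1.2, 5.0]
gripper_width: 0.0143
grasp_force: 8.1
```

```bash
python3 -m creep '[[0,0,-2,0,0.697],[0,0,-4,0,0.697],[-1,0,-6,0,0.697],[0,0,-6,0,0.697],[-1,0,-6,0,0.697],[0,0,-6,0,0.697],[0,0,-4,0,0.697],[0,0,-2,0,0.697],[0,0,0,0,0.697],[0,0,0,0,0.697],[0,0,0,0,0.697]]'; python3 - <<'E'
from h import *
print(monitor.state()['wrist_torque'],monitor.state()['force'])
E
```

```text
time: 46.48
ee_pos: [0.6182, -0.0483, 0.0792]
tcp_rot: [3.141, 0.0, 1.918]
force: [0.3, -1.1, -0.7]
gripper_width: 0.0138
grasp_force: 5.8
[-0.07127824 -0.06439545 -0.01497381] [ 0.33958448 -1.10026236 -0.74303871]
```

```bash
cat >> h.py <<'E'
def jz():
    s=viewer.camera('scene');t=viewer.camera('top')
    for X,e,a,b,col in jars(s,t):
        if col.min()>150: print('jar',np.round(X,3),round(e,4),np.round(a['centre']),np.round(b['centre']))
E
python3 -c "
from h import *
jz()"
```

```text
jar [ 0.55  -0.008  0.025] 0.0334 [325. 232.] [292. 253.]
jar [0.619 0.009 0.061] 0.0386 [372. 223.] [293. 234.]
jar [0.64  0.031 0.064] 0.0215 [372. 223.] [276. 214.]
jar [0.636 0.009 0.071] 0.0061 [372. 223.] [289. 219.]
```

```bash
cat >> h.py <<'E'
def amber(im):
    im=im.astype(int);return (im[...,0]-im[...,2]>60)&(im[...,0]-im[...,1]>25)&(im[...,1]<140)&(im[...,0]-im[...,1]<110)
def blobs(m,o=(0,0),mn=12):
    n,l,st,c=cv2.connectedComponentsWithStats(m.astype(np.uint8))
    return [(np.round(c[i]+o,1).tolist(),int(st[i,4])) for i in range(1,n) if st[i,4]>=mn]
E
python3 - <<'E'
from h import *
r=cv2.imread('pics/p9.png')[:,:400,::-1];r=cv2.resize(r,(150,150),interpolation=cv2.INTER_AREA)
print('ref',blobs(amber(r)[40:],(270,170)))
s=viewer.camera('scene');print('now',blobs(amber(s['color'])[130:280,270:420],(270,130)))
E
```

```text
ref [([321.2, 232.5], 64)]
now [([368.2, 188.4], 30), ([340.4, 195.0], 43), ([362.2, 198.2], 25), ([379.8, 219.5], 18), ([325.2, 233.0], 131)]
```

```bash
cat >> h.py <<'E'
FUL=np.array([.569,.088,.09]);XH=np.array([.352,-.936,0]);YH=np.array([.936,.352,0]);ZH=np.array([0,0,1.])
def traypts(th,xf=-.026,ful=FUL):
    "tray tipped lip down by th deg about the rim at tray x = xf"
    c,s=np.cos(np.radians(th)),np.sin(np.radians(th))
    x=XH*c+ZH*s;z=-XH*s+ZH*c
    return np.array([ful+x*(a-xf)+YH*b+z*h for a in(-.1,.1) for b in(-.069,.069) for h in(0,.02)])
def tilt(ths=range(-35,60,5),xfs=(-.026,)):
    s=viewer.camera('scene');t=viewer.camera('top')
    for n,p in(('s',s),('t',t)):
        R_=[r for r in viewer.regions_of(p,'tray') if r['region'].sum()>1000]
        for r in R_:
            m=r['region'];o=[]
            for xf in xfs:
                for th in ths:
                    h=hull(p,traypts(th,xf),2)>.5;o.append((round((h&m).sum()/(h|m).sum(),3),th,xf))
            print(n,round(r['confidence'],2),np.round(r['centre']),int(m.sum()),sorted(o)[::-1][:4])
E
python3 -c "
from h import *
tilt()"
```

```text
s 0.55 [363. 230.] 1359 [(np.float64(0.238), -15, -0.026), (np.float64(0.232), -20, -0.026), (np.float64(0.224), -25, -0.026), (np.float64(0.218), -30, -0.026)]
t 0.72 [250. 245.] 3937 [(np.float64(0.713), -30, -0.026), (np.float64(0.712), -25, -0.026), (np.float64(0.707), -20, -0.026), (np.float64(0.707), -35, -0.026)]
```

```bash
cat >> h.py <<'E'
def endrow(cols=(328,333,372,376,380)):
    s=viewer.camera('scene');g=s['color'].max(2)
    for c in cols:
        col=cv2.GaussianBlur(g,(3,3),0)[170:275,c].astype(int);b=np.nonzero(col>95)[0];print(c,'last bright row',170+b.max() if len(b) else None,end='; ')
        o=[]
        for th in range(-30,50,10):
            P=traypts(th);a=proj(s,P[4]);d=proj(s,P[6]) # underside end corners
            o.append((th,round(a[1]+(d[1]-a[1])*(c-a[0])/(d[0]-a[0]))))
        print(o)
E
python3 -c "
from h import *
endrow()"
```

```text
328 last bright row 237; [(-30, 236), (-20, 231), (-10, 225), (0, 217), (10, 207), (20, 197), (30, 187), (40, 176)]
333 last bright row 234; [(-30, 237), (-20, 232), (-10, 226), (0, 218), (10, 208), (20, 198), (30, 187), (40, 176)]
372 last bright row 236; [(-30, 244), (-20, 239), (-10, 232), (0, 224), (10, 214), (20, 204), (30, 193), (40, 182)]
376 last bright row 236; [(-30, 244), (-20, 239), (-10, 233), (0, 225), (10, 215), (20, 205), (30, 194), (40, 183)]
380 last bright row 274; [(-30, 245), (-20, 240), (-10, 233), (0, 225), (10, 216), (20, 205), (30, 194), (40, 183)]
```

The end-wall edge reads about -15°, just as the pivot-on-rim geometry predicts, so the light grip works. On to level.

```bash
python3 -m creep '[[0,0,-2,0,0.698],[0,0,-4,0,0.698],[1,0,-6,0,0.698],[2,0,-6,0,0.698],[2,0,-6,0,0.698],[2,0,-6,0,0.698],[2,0,-5,0,0.698],[1,0,-2,0,0.698],[0,0,0,0,0.698],[0,0,0,0,0.698],[0,0,0,0,0.698]]'; python3 -c "
from h import *
print(monitor.state()['wrist_torque'])
endrow((333,372,376))"
```

```text
time: 47.9
ee_pos: [0.6148, -0.0387, 0.1162]
tcp_rot: [3.141, -0.0, 1.918]
force: [1.4, 0.0, -1.8]
gripper_width: 0.0138
grasp_force: 8.2
[ 0.17403114 -0.12099369 -0.07558838]
333 last bright row 234; [(-30, 237), (-20, 232), (-10, 226), (0, 218), (10, 208), (20, 198), (30, 187), (40, 176)]
372 last bright row 224; [(-30, 244), (-20, 239), (-10, 232), (0, 224), (10, 214), (20, 204), (30, 193), (40, 182)]
376 last bright row 225; [(-30, 244), (-20, 239), (-10, 233), (0, 225), (10, 215), (20, 205), (30, 194), (40, 183)]
```

```bash
python3 -m creep '[[1,0,-3,0,0.698],[2,0,-5,0,0.698],[3,0,-6,0,0.698],[3,0,-6,0,0.698],[3,0,-6,0,0.698],[4,0,-6,0,0.698],[4,0,-5,0,0.698],[3,0,-4,0,0.698],[2,0,-3,0,0.698],[0,0,0,0,0.698],[0,0,0,0,0.698],[0,0,0,0,0.698]]'; python3 -c "
from h import *
print(monitor.state()['wrist_torque'])
endrow((333,340,372,376))"
```

```text
time: 48.95
ee_pos: [0.6062, -0.0151, 0.1601]
tcp_rot: [3.141, -0.0, 1.918]
force: [0.5, 1.6, -1.4]
gripper_width: 0.014
grasp_force: 8.2
[ 0.33802623 -0.25057081 -0.0480348 ]
333 last bright row 234; [(-30, 237), (-20, 232), (-10, 226), (0, 218), (10, 208), (20, 198), (30, 187), (40, 176)]
340 last bright row 201; [(-30, 238), (-20, 233), (-10, 227), (0, 219), (10, 209), (20, 199), (30, 188), (40, 178)]
372 last bright row 206; [(-30, 244), (-20, 239), (-10, 232), (0, 224), (10, 214), (20, 204), (30, 193), (40, 182)]
376 last bright row 206; [(-30, 244), (-20, 239), (-10, 233), (0, 225), (10, 215), (20, 205), (30, 194), (40, 183)]
```

```bash
python3 -m creep '[[3,0,-4,0,0.698],[4,0,-5,0,0.698],[5,0,-5,0,0.698],[5,0,-5,0,0.698],[6,0,-5,0,0.698],[6,0,-4,0,0.698],[5,0,-3,0,0.698],[4,0,-2,0,0.698],[0,0,0,0,0.698],[0,0,0,0,0.698],[0,0,0,0,0.698],[0,0,0,0,0.698]]'; python3 -c "
from h import *
print(monitor.state()['wrist_torque'])
endrow((340,372,376))"
```

```text
time: 50.0
ee_pos: [0.5934, 0.0203, 0.1931]
tcp_rot: [3.141, -0.0, 1.918]
force: [-0.1, 1.1, -1.3]
gripper_width: 0.0139
grasp_force: 8.2
[ 0.36065662 -0.30245738 -0.02140057]
340 last bright row 181; [(-30, 238), (-20, 233), (-10, 227), (0, 219), (10, 209), (20, 199), (30, 188), (40, 178)]
372 last bright row 186; [(-30, 244), (-20, 239), (-10, 232), (0, 224), (10, 214), (20, 204), (30, 193), (40, 182)]
376 last bright row 187; [(-30, 244), (-20, 239), (-10, 233), (0, 225), (10, 215), (20, 205), (30, 194), (40, 183)]
```

```bash
python3 -m creep '[[3,0,-2,0,0.698],[5,0,-3,0,0.698],[5,0,-3,0,0.698],[5,0,-2,0,0.698],[4,0,-1,0,0.698],[0,0,0,0,0.698],[0,0,0,0,0.698],[0,0,0,0,0.698],[0,0,0,0,0.698],[0,0,0,0,0.698],[0,0,0,0,0.698]]'; python3 -c "
from h import *
print(monitor.state()['wrist_torque'],monitor.state()['force'])
endrow((340,372))
for n in('scene','top'):
  p=viewer.camera(n);print(n,[(round(r['confidence'],2),np.round(r['centre']).tolist(),int(r['region'].sum())) for r in viewer.regions_of(p,'jar1')]);print(blobs(amber(p['color']),mn=6))
t=p
C=np.array([.527,.2,0]);print([proj(t,C+a*(-XH)*0+ -XH*b+YH*c+ZH*.03).round() for a,b,c in((0,.11,.08),(0,.11,-.08),(0,-.11,-.08),(0,-.11,.08))])"
```

```text
time: 50.97
ee_pos: [0.5858, 0.0408, 0.2041]
tcp_rot: [-3.141, -0.0, 1.918]
force: [0.4, -0.1, -2.5]
gripper_width: 0.0139
grasp_force: 8.1
[-0.09013437 -0.12920591 -0.03873853] [ 0.41767436 -0.10498512 -2.53391673]
340 last bright row 186; [(-30, 238), (-20, 233), (-10, 227), (0, 219), (10, 209), (20, 199), (30, 188), (40, 178)]
372 last bright row 190; [(-30, 244), (-20, 239), (-10, 232), (0, 224), (10, 214), (20, 204), (30, 193), (40, 182)]
scene [(0.87, [275.0, 320.0], 434), (0.75, [329.0, 229.0], 276), (0.65, [353.0, 266.0], 340), (0.55, [385.0, 191.0], 41), (0.54, [398.0, 184.0], 80), (0.42, [357.0, 188.0], 8)]
[([257.8, 38.9], 5019), ([312.7, 1.4], 7), ([319.8, 2.2], 14), ([326.0, 11.9], 93), ([348.8, 4.2], 29), ([528.2, 53.1], 10106), ([611.4, 129.5], 13472), ([313.8, 13.6], 69), ([329.9, 17.2], 9), ([316.9, 24.4], 16), ([326.3, 27.2], 24), ([460.5, 49.4], 1170), ([498.0, 56.0], 7), ([326.6, 58.6], 17), ([321.8, 65.6], 53), ([496.1, 60.0], 7), ([494.9, 64.1], 7), ([493.7, 72.2], 6), ([382.1, 109.4], 13), ([362.8, 116.2], 97), ([478.7, 158.6], 96), ([496.8, 153.9], 26), ([506.
[... 1217 characters left out ...]
495.9, 132.6], 8), ([94.0, 134.7], 6), ([117.2, 135.8], 8), ([509.0, 135.4], 7), ([521.8, 136.8], 12), ([99.4, 139.4], 7), ([534.2, 139.6], 11), ([545.5, 140.9], 8), ([558.0, 144.1], 9), ([570.5, 145.7], 11), ([589.7, 145.5], 6), ([483.0, 146.1], 8), ([493.9, 147.6], 8), ([582.9, 148.1], 8), ([118.1, 150.6], 8), ([506.7, 150.3], 7), ([519.8, 151.8], 12), ([101.3, 152.4], 7), ([532.9, 154.5], 8), ([543.6, 156.3], 7), ([556.1, 158.9], 9), ([568.9, 160.0], 11), ([581.7, 163.4], 10), ([102.1, 167.6], 8), ([119.2, 165.5], 6), ([461.5, 229.8], 350), ([183.8, 252.2], 38), ([190.7, 277.9], 28), ([200.3, 291.3], 34)]
[array([152., 255.]), array([173., 319.]), array([264., 284.]), array([240., 221.])]
```

The load dropped to the empty tray's weight. Jars show inside the case outline in the top view at (184,254), (200,296), (212,281) and (206,258), with a separate amber blob at (191,278). I'll lock the grip and lift the tray clear.

```bash
python3 -m creep '[[0,0,0,0,1],[0,0,0,0,1],[0,0,0,0,1],[0,0,-6,0,1],[0,0,-12,0,1],[0,0,-18,0,1],[0,0,-20,0,1],[0,0,-20,0,1],[0,0,-16,0,1],[0,0,-8,0,1],[0,0,0,0,1],[-8,0,0,0,1],[-14,0,0,0,1],[-18,0,0,0,1],[-20,0,0,0,1],[-20,0,0,0,1],[-20,0,0,0,1],[-20,0,0,0,1],[-16,0,0,0,1],[-10,0,0,0,1]]'; python3 -c "
from h import *
plan((.668,-.174,.3,110),(.4433,-.2335,.3,84),(.4433,-.2335,.19,84))
for n in('scene','top'):
  p=viewer.camera(n);print(n,[(round(r['confidence'],2),np.round(r['centre']).tolist(),int(r['region'].sum())) for r in viewer.regions_of(p,'jar1')])
print(blobs(amber(p['color'])[225:320,150:265],(150,225),6))"
```

```text
time: 52.88
ee_pos: [0.6355, -0.1006, 0.3025]
tcp_rot: [-3.139, -0.0, 1.914]
force: [0.9, -0.4, -1.8]
gripper_width: 0.0139
grasp_force: 30.0
at [ 0.6355 -0.1006  0.3025] rot [-179.9   -0.   109.7] w 0.0139 gf 30.0 t 52.9 F [ 0.9 -0.4 -1.8] q [ 0.79  0.59 -1.02  1.46  0.51  1.37  0.08]
(0.668, -0.174, 0.3, 110) turn -0.3 shift [-80.1   5.4   2.5]
(0.4433, -0.2335, 0.3, 84) turn 26 shift [ -82.7 -217.2   -0. ]
(0.4433, -0.2335, 0.19, 84) turn 0 shift [  0.  -0. 110.]
scene [(0.89, [276.0, 320.0], 419), (0.64, [326.0, 229.0], 344), (0.58, [382.0, 187.0], 89), (0.57, [351.0, 268.0], 352), (0.55, [397.0, 184.0], 156), (0.51, [356.0, 187.0], 88)]
top [(0.77, [190.0, 277.0], 265), (0.7, [208.0, 262.0], 236), (0.58, [210.0, 282.0], 217), (0.55, [292.0, 266.0], 162), (0.53, [199.0, 296.0], 260), (0.53, [185.0, 254.0], 239)]
[([183.9, 252.4], 42), ([190.7, 277.7], 38), ([200.4, 291.5], 43)]
```

All five jars are now in the case (top view: (190,277), (208,262), (210,282), (199,296), (185,254)). I'm taking the tray back to the mat.

```bash
python3 -m creep '[[0,0,0,2,1],[0,0,0,4,1],[0,0,0,5,1],[0,0,0,5,1],[0,0,0,5,1],[0,0,0,3.7,1],[0,0,0,1,1],[-5,-6,0,0,1],[-11,-13,0,0,1],[-16,-19,0,0,1],[-18,-20,0,0,1],[-18,-20,0,0,1],[-18,-20,0,0,1],[-18,-20,0,0,1],[-18,-20,0,0,1],[-14,-18,0,0,1],[-10,-12,0,0,1],[-6,-9,0,0,1],[0,0,0,0,1],[0,0,0,0,1]]';python3 -m creep '[[0,0,10,0,1],[0,0,15,0,1],[0,0,15,0,1],[0,0,15,0,1],[0,0,15,0,1],[0,0,10,0,1],[0,0,5,0,1],[0,0,0,0,1],[0,0,0,0,1]]'; python3 -c "
from h import *
plan((.4433,-.2335,.19,84))
print(monitor.state()['wrist_torque'])"
```

```text
time: 54.75
ee_pos: [0.4435, -0.2295, 0.3043]
tcp_rot: [-3.142, 0.001, 1.47]
force: [1.0, 0.2, -1.5]
gripper_width: 0.014
grasp_force: 30.0
time: 55.5
ee_pos: [0.4445, -0.229, 0.2193]
tcp_rot: [3.141, -0.001, 1.471]
force: [-0.2, -0.2, -1.5]
gripper_width: 0.0137
grasp_force: 30.0
at [ 0.4445 -0.229   0.2193] rot [180.   -0.   84.3] w 0.0137 gf 30.0 t 55.5 F [-0.2 -0.2 -1.5] q [ 1.24  0.35 -0.97  1.92  0.33  1.05  0.02]
(0.4433, -0.2335, 0.19, 84) turn 0.3 shift [-4.6 -0.7 29.3]
[-0.06428054 -0.09242817  0.02026825]
```

```bash
python3 -m creep '[[0,0,5,0,1],[0,0,5,0,1],[0,0,4,0,1],[0,0,0,0,1],[0,0,0,0,1]]'; python3 -m creep '[[0,0,3,0,1],[0,0,3,0,1],[0,0,0,0,1],[0,0,0,0,1]]';python3 -m creep '[[0,0,3,0,1],[0,0,3,0,1],[0,0,0,0,1],[0,0,0,0,1]]';python3 -m creep '[[0,0,3,0,1],[0,0,3,0,1],[0,0,0,0,1],[0,0,0,0,1]]'; python3 -c "
from h import *
print(monitor.state()['wrist_torque'])"
```

```text
time: 55.92
ee_pos: [0.4438, -0.2295, 0.205]
tcp_rot: [-3.141, -0.0, 1.469]
force: [-0.7, -0.5, -2.2]
gripper_width: 0.0142
grasp_force: 30.0
time: 56.25
ee_pos: [0.4438, -0.2295, 0.199]
tcp_rot: [-3.141, -0.0, 1.47]
force: [-0.1, 0.3, -2.0]
gripper_width: 0.014
grasp_force: 30.0
time: 56.58
ee_pos: [0.4438, -0.2294, 0.193]
tcp_rot: [-3.141, -0.0, 1.47]
force: [-0.1, 0.8, -3.0]
gripper_width: 0.0141
grasp_force: 30.0
time: 56.92
ee_pos: [0.4438, -0.2294, 0.187]
tcp_rot: [-3.141, -0.0, 1.47]
force: [0.4, 0.9, -3.1]
gripper_width: 0.0137
grasp_force: 30.0
[-0.05998747 -0.1345193  -0.01808985]
```

```bash
python3 -m creep '[[0,0,3,0,1],[0,0,2,0,1],[0,0,0,0,1],[0,0,0,0,1]]'; python3 -m creep '[[0,0,3,0,1],[0,0,2,0,1],[0,0,0,0,1],[0,0,0,0,1]]';python3 -m creep '[[0,0,3,0,1],[0,0,2,0,1],[0,0,0,0,1],[0,0,0,0,1]]';python3 -m creep '[[0,0,3,0,1],[0,0,2,0,1],[0,0,0,0,1],[0,0,0,0,1]]'
```

```text
time: 57.25
ee_pos: [0.4439, -0.2295, 0.1821]
tcp_rot: [-3.141, -0.0, 1.47]
force: [0.8, -1.0, -2.1]
gripper_width: 0.0138
grasp_force: 30.0
time: 57.58
ee_pos: [0.4439, -0.2294, 0.1771]
tcp_rot: [-3.141, -0.0, 1.47]
force: [0.4, 0.0, -2.9]
gripper_width: 0.0139
grasp_force: 30.0
time: 57.92
ee_pos: [0.4438, -0.2294, 0.172]
tcp_rot: [-3.141, -0.0, 1.47]
force: [0.2, -1.0, -1.6]
gripper_width: 0.0138
grasp_force: 30.0
time: 58.25
ee_pos: [0.4439, -0.2294, 0.1671]
tcp_rot: [-3.141, -0.0, 1.47]
force: [-0.3, -0.3, -1.5]
gripper_width: 0.014
grasp_force: 30.0
```

```bash
python3 -m creep '[[0,0,3,0,1],[0,0,3,0,1],[0,0,0,0,1],[0,0,0,0,1]]'; python3 -m creep '[[0,0,3,0,1],[0,0,3,0,1],[0,0,0,0,1],[0,0,0,0,1]]';python3 -c "
from h import *
print(monitor.state()['wrist_torque'])"; python3 -m creep '[[0,0,3,0,1],[0,0,3,0,1],[0,0,0,0,1],[0,0,0,0,1]]';python3 -c "
from h import *
print(monitor.state()['wrist_torque'])"
```

```text
time: 58.58
ee_pos: [0.4438, -0.2294, 0.161]
tcp_rot: [-3.141, -0.0, 1.47]
force: [0.9, -0.3, -2.1]
gripper_width: 0.0142
grasp_force: 30.0
time: 58.92
ee_pos: [0.4443, -0.2297, 0.1553]
tcp_rot: [3.141, 0.0, 1.469]
force: [0.0, -0.7, 0.8]
gripper_width: 0.0139
grasp_force: 30.0
[-0.12671281 -0.18506877 -0.02925696]
time: 59.25
ee_pos: [0.4442, -0.2296, 0.1492]
tcp_rot: [3.141, -0.0, 1.469]
force: [0.8, -2.0, 1.4]
gripper_width: 0.0135
grasp_force: 30.0
[-0.18384458 -0.23962511 -0.07170003]
```

Lip contact at TCP z≈0.157 implies a tilt of about 40°. I'll lower the tray flat along the pivot arc, drawing it back onto its place.

```bash
python3 -m creep '[[-5,0,3,0,1],[-9,0,5,0,1],[-9,0,5,0,1],[-9,0,6,0,1],[-9,0,7,0,1],[-9,0,8,0,1],[-9,0,8,0,1],[-8,0,9,0,1],[-7,0,9,0,1],[-6,0,9,0,1],[-5,0,9,0,1],[-5,0,9,0,1],[-3,0,8,0,1],[-3,0,7,0,1],[-2,0,6,0,1],[-1,0,4,0,1],[0,0,0,0,1],[0,0,0,0,1]]'; python3 -c "
from h import *
plan((.4323,-.3284,.032,84))
print(monitor.state()['wrist_torque'])"
```

```text
time: 60.75
ee_pos: [0.434, -0.3282, 0.0372]
tcp_rot: [3.142, 0.001, 1.47]
force: [0.2, -0.3, -0.8]
gripper_width: 0.0139
grasp_force: 30.0
at [ 0.434  -0.3282  0.0372] rot [180.    0.   84.2] w 0.0139 gf 30.0 t 60.8 F [ 0.2 -0.3 -0.8] q [ 1.16  0.67 -0.73  1.94  0.64  0.78 -0.03]
(0.4323, -0.3284, 0.032, 84) turn 0.2 shift [-0.4 -1.7  5.2]
[ 0.01143102 -0.077115   -0.00770322]
```

```bash
python3 -m creep '[[0,0,2,0,1],[0,0,2,0,1],[0,0,0,0,1],[0,0,0,0,1]]'; python3 -m creep '[[0,0,1.5,0,1],[0,0,1.5,0,1],[0,0,0,0,1],[0,0,0,0,1]]'
```

```text
time: 61.08
ee_pos: [0.434, -0.3287, 0.0359]
tcp_rot: [-3.141, 0.003, 1.47]
force: [-8.1, 3.8, 26.5]
gripper_width: 0.0134
grasp_force: 30.0
time: 61.42
ee_pos: [0.434, -0.3293, 0.0335]
tcp_rot: [-3.141, 0.005, 1.47]
force: [-10.8, 3.3, 31.0]
gripper_width: 0.0137
grasp_force: 30.0
```

The tray is flat and pressed on the mat, so I'll release it and measure.

```bash
python3 -m creep '[[0,0,-2,0,1],[0,0,0,0,0.35],[0,0,0,0,0.35],[0,0,0,0,0.35],[0,0,0,0,0.35],[0,0,-10,0,0.35],[0,0,-25,0,0.35],[0,0,-30,0,0.35],[0,0,-30,0,0.35],[0,0,-30,0,0.2],[-25,0,0,0,0.2],[-30,0,0,0,0.2],[-30,0,0,0,0.2],[-30,0,0,0,0.2],[0,0,0,0,0.2],[0,0,0,0,0.2]]'; python3 - <<'E'
from h import *
np.set_printoptions(precision=4,suppress=True)
plan((.6526,.2475,.36,20.6))
t=viewer.camera('top');s=viewer.camera('scene')
M=np.array([[.5447,-.0828],[.5126,-.3817],[.3428,-.3628],[.3753,-.0644]])
# tray floor: light pinkish pixels within mat
im=t['color'].astype(int);m=(im.min(2)>170)
w=np.zeros((480,640),np.uint8);w[250:360,315:470]=1
n,l,st,c=cv2.connectedComponentsWithStats((m&(w>0)).astype(np.uint8))
for i in range(1,n):
    if st[i,4]>60:
        v,u=np.nonzero(l==i);r=cv2.minAreaRect(np.c_[u,v].astype(np.float32));b=cv2.boxPoints(r)
        print(st[i,4],r,[onz(t,q,.01)[:2].round(4) for q in b])
g=s['color'].astype(int);w=np.zeros((480,640),np.uint8);w[215:330,150:320]=1
n,l,st,c=cv2.connectedComponentsWithStats(((g.min(2)>150)&(w>0)).astype(np.uint8))
for i in range(1,n):
    if st[i,4]>60:
        v,u=np.nonzero(l==i);b=cv2.boxPoints(cv2.minAreaRect(np.c_[u,v].astype(np.float32)));print('s',st[i,4],b.round(1).tolist(),'ext',(u.min(),v[u.argmin()]),(u.max(),v[u.argmax()]),(u[v.argmin()],v.min()),(u[v.argmax()],v.max()))
E
```

```text
time: 62.75
ee_pos: [0.4214, -0.4443, 0.1572]
tcp_rot: [3.142, -0.0, 1.466]
force: [-0.4, 0.5, 0.2]
gripper_width: 0.0371
grasp_force: 0.0
at [ 0.4214 -0.4443  0.1572] rot [180.  -0.  84.] w 0.0371 gf 0.0 t 62.8 F [-0.4  0.5  0.2] q [ 1.36  0.61 -0.82  1.7   0.5   1.05  0.27]
(0.6526, 0.2475, 0.36, 20.6) turn 63.4 shift [ 459.9 -566.2 -202.8]
5325 ((387.1977233886719, 302.1763916015625), (88.70062255859375, 60.865081787109375), 4.864514350891113) [array([ 0.3867, -0.1079]), array([ 0.5284, -0.1227]), array([ 0.5075, -0.3306]), array([ 0.3666, -0.3116])]
158 ((444.00823974609375, 304.90985107421875), (22.452863693237305, 6.880716323852539), 5.19442892074585) [array([ 0.433 , -0.3235]), array([ 0.449 , -0.3257]), array([ 0.4435, -0.3777]), array([ 0.4276, -0.3753])]
s 3564 [[164.39999389648438, 273.5], [275.0, 220.60000610351562], [300.6000061035156, 274.20001220703125], [190.10000610351562, 327.1000061035156]] ext (np.int64(168), np.int64(279)) (np.int64(290), np.int64(252)) (np.int64(249), np.int64(233)) (np.int64(224), np.int64(309))
```

The tray lies flat, centred at (0.447, -0.218) with heading -96°, on the mat and the way round it was. Next I'll close the lid: raise, turn, and go above the tab.

```bash
python3 -m creep '[[0,0,-20,3.4,-0.1],[0,0,-30,6,-0.1],[0,0,-30,6,-0.1],[0,0,-30,6,-0.1],[0,0,-30,6,-0.1],[0,0,-30,6,-0.1],[0,0,-33,6,-0.1],[0,0,0,6,-0.1],[0,0,0,6,-0.1],[0,0,0,6,-0.1],[0,0,0,6,-0.1],[0,0,0,0,-0.1],[0,0,0,0,-0.1]]'; python3 -c "
from h import *
plan((.58,.15,.36,20.6),(.652,.2484,.36,20.6))"
```

```text
time: 63.93
ee_pos: [0.4231, -0.4407, 0.3604]
tcp_rot: [-3.141, 0.0, 0.369]
force: [-0.0, -0.5, 0.7]
gripper_width: 0.0505
grasp_force: 0.0
at [ 0.4231 -0.4407  0.3604] rot [-180.     0.    21.1] w 0.0505 gf 0.0 t 63.9 F [-0.  -0.5  0.7] q [ 1.26  0.37 -0.68  1.47  0.24  1.38 -0.63]
(0.58, 0.15, 0.36, 20.6) turn 0.5 shift [ 3.547e+02 -4.977e+02  4.000e-01]
(0.652, 0.2484, 0.36, 20.6) turn -0.0 shift [102.  -66.8  -0. ]
```

```bash
python3 -m creep '[[10,-15,0,0.5,-0.1],[20,-28,0,0,-0.1],[20,-28,0,0,-0.1],[20,-28,0,0,-0.1],[20,-28,0,0,-0.1],[20,-28,0,0,-0.1],[20,-28,0,0,-0.1],[20,-28,0,0,-0.1],[20,-28,0,0,-0.1],[20,-28,0,0,-0.1],[20,-28,0,0,-0.1],[20,-28,0,0,-0.1],[20,-28,0,0,-0.1],[20,-28,0,0,-0.1],[20,-28,0,0,-0.1],[20,-28,0,0,-0.1],[20,-28,0,0,-0.1],[0,0,0,0,-0.1],[0,0,0,0,-0.1],[0,0,0,0,-0.1]]'; python3 -c "
from h import *
plan((.652,.2484,.36,20.6),(.652,.2484,.288,20.6))
s=viewer.camera('scene');t=viewer.camera('top')
for n,p in(('s',s),('t',t)): print(n,[(round(r['confidence'],2),np.round(r['centre']).tolist(),int(r['region'].sum())) for r in viewer.regions_of(p,'lid_tab')])
X=[.652,.2484,.33];print('tab top expected',proj(s,X),proj(t,X))
for p,r in((s,12),(t,12)):
    u,v=np.round(proj(p,X)).astype(int);m=p['color'][v-r:v+r,u-r:u+r].min(2)>190;print(blobs(m,(u-r,v-r),8))"
```

```text
time: 65.6
ee_pos: [0.5707, 0.1064, 0.36]
tcp_rot: [3.141, 0.001, 0.357]
force: [-0.4, 0.5, -0.2]
gripper_width: 0.0505
grasp_force: 0.0
at [0.5707 0.1064 0.36  ] rot [180.    0.   20.5] w 0.0505 gf 0.0 t 65.6 F [-0.4  0.5 -0.2] q [ 0.47  0.37 -0.92  1.54  0.3   1.38 -1.69]
(0.652, 0.2484, 0.36, 20.6) turn -0.1 shift [ 126.1 -104.3   -0. ]
(0.652, 0.2484, 0.288, 20.6) turn -0.0 shift [ 0. -0. 72.]
s [(0.69, [426.0, 137.0], 1162), (0.24, [153.0, 353.0], 1306)]
t [(0.85, [136.0, 217.0], 1831), (0.73, [459.0, 233.0], 771)]
tab top expected [443.34468341  75.87411123] [150.3176239  179.47625688]
[([445.4, 79.9], 27)]
[([149.4, 178.8], 541)]
```

```bash
python3 -m creep '[[12,-10,0,0,-0.1],[24,-20,0,0,-0.1],[28,-23,0,0,-0.1],[28,-23,0,0,-0.1],[22,-18,0,0,-0.1],[12,-10,0,0,-0.1],[0,0,0,0,-0.1],[0,0,0,0,-0.1],[0,0,0,0,-0.1]]'; python3 -c "
from h import *
plan((.652,.2484,.288,20.6))"
```

```text
time: 66.55
ee_pos: [0.6534, 0.2457, 0.3602]
tcp_rot: [3.14, 0.0, 0.353]
force: [0.4, -0.6, 0.2]
gripper_width: 0.0503
grasp_force: 0.0
at [0.6534 0.2457 0.3602] rot [179.9   0.   20.2] w 0.0503 gf 0.0 t 66.5 F [ 0.4 -0.6  0.2] q [ 0.11  0.61 -0.86  1.22  0.45  1.5  -1.91]
(0.652, 0.2484, 0.288, 20.6) turn -0.4 shift [-0.3 -3.1 72.2]
```

```bash
python3 -m creep '[[0,-3,12,-0.4,-0.1],[0,0,20,0,-0.1],[0,0,20,0,-0.1],[0,0,14,0,-0.1],[0,0,6,0,-0.1],[0,0,0,0,-0.1],[0,0,0,0,-0.1],[0,0,0,0,1],[0,0,0,0,1],[0,0,0,0,1],[0,0,0,0,1],[0,0,0,0,1],[0,0,0,0,1]]'; python3 -c "
from h import *
plan((.4105,.1574,.0771,20.7))
a=np.radians(np.arange(100,-1,-5)+1.3);print(np.round(np.c_[np.diff(-220*np.cos(a)),np.diff(-220*np.sin(a))]).tolist())"
```

```text
time: 67.63
ee_pos: [0.6533, 0.2489, 0.2892]
tcp_rot: [3.139, -0.001, 0.359]
force: [0.8, -5.1, 4.8]
gripper_width: 0.0298
grasp_force: 30.0
at [0.6533 0.2489 0.2892] rot [ 1.799e+02 -1.000e-01  2.060e+01] w 0.0298 gf 30.0 t 67.6 F [ 0.8 -5.1  4.8] q [ 0.11  0.65 -0.85  1.33  0.48  1.37 -1.94]
(0.4105, 0.1574, 0.0771, 20.7) turn -0.1 shift [-259.4   -0.3  212.1]
[[-19.0, -3.0], [-19.0, -1.0], [-19.0, 0.0], [-19.0, 2.0], [-19.0, 4.0], [-18.0, 5.0], [-18.0, 7.0], [-17.0, 8.0], [-16.0, 10.0], [-15.0, 11.0], [-14.0, 13.0], [-13.0, 14.0], [-12.0, 15.0], [-11.0, 16.0], [-9.0, 17.0], [-8.0, 18.0], [-6.0, 18.0], [-5.0, 19.0], [-3.0, 19.0], [-1.0, 19.0]]
```

```bash
python3 -m creep '[[-9,0,-1,0,1],[-10,0,-2,0,1],[-19,0,-1,0,1],[-19,0,0,0,1],[-19,0,2,0,1],[-19,0,4,0,1],[-18,0,5,0,1],[-18,0,7,0,1],[-17,0,8,0,1],[-16,0,10,0,1],[-15,0,11,0,1],[-14,0,13,0,1],[-13,0,14,0,1],[-12,0,15,0,1],[-11,0,16,0,1],[-9,0,17,0,1],[0,0,0,0,1],[0,0,0,0,1]]'; python3 -c "
from h import *
plan((.4105,.1574,.0771,20.7))"
```

```text
time: 69.13
ee_pos: [0.4259, 0.1632, 0.1684]
tcp_rot: [3.139, 0.008, 0.361]
force: [-4.8, -8.9, 3.7]
gripper_width: 0.0294
grasp_force: 30.0
at [0.4259 0.1632 0.1684] rot [179.8   0.5  20.7] w 0.0294 gf 30.0 t 69.1 F [-4.8 -8.9  3.7] q [ 0.39  0.34 -0.95  2.06  0.35  0.92 -1.96]
(0.4105, 0.1574, 0.0771, 20.7) turn -0.0 shift [-16.4   0.   91.3]
```

```bash
python3 -m creep '[[-2,0,9,0,1],[-3,0,9,0,1],[-2,0,9,0,1],[-2,0,9,0,1],[-2,0,9,0,1],[-2,0,9,0,1],[-1,0,9,0,1],[-1,0,8,0,1],[-1,0,7,0,1],[0,0,5,0,1],[0,0,3,0,1],[0,0,2,0,1],[0,0,0,0,1],[0,0,0,0,1],[0,0,0,0,1]]'; python3 -c "
from h import *
plan((.4105,.1574,.0771,20.7))"
```

```text
time: 70.38
ee_pos: [0.4063, 0.1558, 0.0794]
tcp_rot: [3.138, 0.017, 0.361]
force: [-12.8, -9.4, 0.5]
gripper_width: 0.0297
grasp_force: 30.0
at [0.4063 0.1558 0.0794] rot [179.8   1.   20.7] w 0.0297 gf 30.0 t 70.4 F [-12.8  -9.4   0.5] q [ 0.28  0.46 -0.83  2.16  0.51  0.74 -2.11]
(0.4105, 0.1574, 0.0771, 20.7) turn -0.0 shift [4.5 0.  2.3]
```

```bash
python3 -m creep '[[2,0,1,0,1],[2,0,1,0,1],[1,0,1,0,1],[0,0,0,0,1],[0,0,0,0,1]]'; python3 -m creep '[[0,0,1,0,1],[0,0,1,0,1],[0,0,0,0,1],[0,0,0,0,1]]'
```

```text
time: 70.8
ee_pos: [0.4064, 0.1558, 0.0749]
tcp_rot: [3.137, 0.026, 0.361]
force: [-21.1, -12.0, 1.1]
gripper_width: 0.03
grasp_force: 30.0
time: 71.13
ee_pos: [0.4064, 0.1558, 0.073]
tcp_rot: [3.137, 0.026, 0.361]
force: [-21.2, -12.0, 0.7]
gripper_width: 0.0298
grasp_force: 30.0
```

```bash
python3 -m creep '[[-3,0,0,0,1],[-3,0,0,0,1],[0,0,0,0,1],[0,0,0,0,1]]'; python3 -m creep '[[-2,0,0,0,1],[-2,0,0,0,1],[0,0,0,0,1],[0,0,0,0,1]]'; python3 - <<'E'
from h import *
np.set_printoptions(precision=4,suppress=True)
t=viewer.camera('top');s=viewer.camera('scene')
print(monitor.state()['wrist_torque'])
# predicted lid corners (free front corners + tab) for angles, compare bright tab blob / edge rows in scene
H=np.array([.6155,.2335,.09]);X=np.array([.936,.352,0]);Y=np.array([-.352,.936,0])
g=cv2.GaussianBlur(s['color'],(3,3),0)
for a in(0,5,10,20):
    c,d=np.cos(np.radians(a)),np.sin(np.radians(a));P=[H-X*.19*c+np.array([0,0,.19*d+.01*c])+Y*w for w in(-.12,0,.12)]
    print(a,[proj(s,p).round(1).tolist() for p in P],[proj(t,p).round(1).tolist() for p in P])
# case side: brightness profile down the column of the near front corner
for col in(326,330,340,350): print(col,s['color'][130:235:3,col].max(1).tolist())
E
```

```text
time: 71.47
ee_pos: [0.4067, 0.156, 0.0748]
tcp_rot: [3.138, 0.014, 0.361]
force: [-10.4, -8.6, -0.8]
gripper_width: 0.0294
grasp_force: 30.0
time: 71.8
ee_pos: [0.4069, 0.1561, 0.076]
tcp_rot: [3.139, 0.007, 0.36]
force: [-2.7, -6.8, -2.2]
gripper_width: 0.0298
grasp_force: 30.0
[-1.4652  0.6793  0.0039]
0 [[323.2, 180.8], [335.2, 157.7], [345.5, 137.8]] [[266.6, 284.9], [215.0, 304.9], [162.7, 325.2]]
5 [[323.7, 174.6], [335.8, 151.7], [346.1, 132.1]] [[265.7, 283.7], [213.4, 303.9], [160.4, 324.4]]
10 [[324.8, 168.4], [336.9, 145.9], [347.2, 126.6]] [[264.5, 281.8], [211.6, 302.3], [157.9, 323.0]]
20 [[328.8, 156.5], [340.8, 134.5], [351.0, 115.7]] [[261.5, 276.0], [207.2, 297.0], [152.2, 318.2]]
326 [37, 73, 38, 41, 34, 35, 137, 104, 140, 135, 67, 45, 42, 41, 53, 136, 130, 77, 80, 68, 80, 80, 77, 76, 73, 68, 77, 75, 72, 91, 220, 222, 129, 148, 136]
330 [38, 32, 46, 41, 35, 88, 67, 131, 152, 168, 151, 40, 89, 92, 83, 134, 134, 78, 68, 75, 75, 77, 75, 76, 75, 70, 77, 70, 77, 64, 227, 227, 113, 185, 145]
340 [37, 34, 47, 48, 47, 63, 141, 134, 132, 133, 131, 123, 126, 125, 124, 123, 137, 115, 78, 91, 76, 75, 76, 72, 79, 79, 74, 74, 75, 79, 36, 42, 47, 41, 46]
350 [46, 46, 71, 132, 128, 127, 122, 126, 122, 128, 125, 128, 124, 131, 128, 128, 84, 135, 76, 98, 69, 78, 77, 82, 73, 73, 83, 69, 73, 77, 77, 42, 39, 45, 54]
```

```bash
python3 - <<'E'
from h import *
s=viewer.camera('scene')['color'].astype(int).max(2);r=cv2.imread('pics/s0.png').max(2).astype(int)
for c in(325,330,340,360,380,400): print(c,'now',s[168:204:2,c].tolist(),'ref',r[168:204:2,c].tolist())
b=(slice(135,225),slice(342,425))
print('absdiff',np.abs(s[b]-r[b]).mean(), [round(np.abs(np.roll(s,k,0)[b]-r[b]).mean(),1) for k in(-3,-2,-1,0,1,2,3)])
E
```

```text
325 now [46, 50, 43, 49, 132, 125, 81, 81, 88, 57, 59, 69, 64, 66, 66, 63, 65, 59] ref [48, 42, 42, 47, 66, 129, 137, 81, 82, 57, 56, 61, 71, 64, 60, 64, 60, 66]
330 now [89, 89, 85, 137, 133, 139, 89, 66, 62, 76, 76, 76, 80, 82, 78, 71, 82, 80] ref [112, 135, 136, 129, 136, 136, 134, 97, 73, 80, 80, 77, 75, 75, 78, 74, 77, 74]
340 now [126, 128, 121, 127, 88, 134, 133, 85, 79, 118, 78, 80, 77, 77, 80, 75, 78, 78] ref [127, 128, 125, 128, 126, 80, 133, 136, 89, 76, 73, 75, 75, 76, 76, 75, 79, 77]
360 now [124, 130, 125, 124, 124, 124, 109, 133, 130, 82, 160, 87, 80, 78, 77, 79, 78, 77] ref [129, 123, 126, 126, 125, 129, 123, 131, 131, 119, 75, 88, 78, 79, 78, 79, 79, 76]
380 now [126, 127, 128, 126, 123, 127, 125, 129, 132, 128, 121, 79, 115, 74, 73, 71, 73, 77] ref [124, 125, 128, 124, 128, 125, 123, 130, 82, 131, 132, 85, 76, 76, 79, 78, 76, 78]
400 now [127, 125, 125, 130, 118, 112, 130, 126, 129, 133, 131, 130, 103, 78, 88, 81, 82, 76] ref [126, 129, 129, 139, 93, 136, 129, 131, 132, 132, 128, 135, 116, 76, 86, 80, 75, 80]
absdiff 5.556894243641231 [np.float64(10.5), np.float64(9.1), np.float64(7.6), np.float64(5.6), np.float64(5.2), np.float64(6.3), np.float64(8.4)]
```

The lid is about 1.6° ajar (front edge 2 px high). I'll press it down gently.

```bash
python3 -m creep '[[-1,0,1,0,1],[-1,0,1,0,1],[0,0,1,0,1],[0,0,1,0,1],[0,0,0,0,1],[0,0,0,0,1]]'; python3 -m creep '[[0,0,1,0,1],[0,0,1,0,1],[0,0,0,0,1],[0,0,0,0,1]]'; python3 - <<'E'
from h import *
s=viewer.camera('scene')['color'].astype(int).max(2);r=cv2.imread('pics/s0.png').max(2).astype(int)
for c in(325,330,340,360): print(c,'now',s[174:192:2,c].tolist(),'ref',r[174:192:2,c].tolist())
E
```

```text
time: 72.45
ee_pos: [0.4068, 0.1561, 0.0726]
tcp_rot: [3.139, 0.004, 0.36]
force: [0.7, -6.9, -1.2]
gripper_width: 0.0295
grasp_force: 30.0
time: 72.78
ee_pos: [0.4067, 0.1561, 0.0706]
tcp_rot: [3.139, 0.004, 0.36]
force: [-0.2, -7.5, 0.4]
gripper_width: 0.0295
grasp_force: 30.0
325 now [43, 57, 136, 120, 82, 87, 60, 62, 63] ref [47, 66, 129, 137, 81, 82, 57, 56, 61]
330 now [101, 132, 136, 130, 82, 65, 70, 74, 76] ref [129, 136, 136, 134, 97, 73, 80, 80, 77]
340 now [125, 123, 130, 133, 125, 80, 122, 77, 78] ref [128, 126, 80, 133, 136, 89, 76, 73, 75]
360 now [124, 119, 130, 91, 135, 134, 97, 77, 88] ref [126, 125, 129, 123, 131, 131, 119, 75, 88]
```

Closer; continue a few mm until a contact force shows.

```bash
python3 -m creep '[[0,0,1,0,1],[0,0,1,0,1],[0,0,0,0,1],[0,0,0,0,1]]'; python3 -m creep '[[0,0,1,0,1],[0,0,1,0,1],[0,0,0,0,1],[0,0,0,0,1]]';  python3 - <<'E'
from h import *
s=viewer.camera('scene')['color'].astype(int).max(2);r=cv2.imread('pics/s0.png').max(2).astype(int)
for c in(325,330,340,360): print(c,'now',s[174:192:2,c].tolist(),'ref',r[174:192:2,c].tolist())
E
```

```text
time: 73.17
ee_pos: [0.4066, 0.156, 0.0686]
tcp_rot: [3.139, 0.004, 0.36]
force: [-1.2, -6.3, 0.0]
gripper_width: 0.0294
grasp_force: 30.0
time: 73.5
ee_pos: [0.4067, 0.156, 0.0674]
tcp_rot: [3.138, 0.004, 0.36]
force: [-3.6, -8.6, 13.0]
gripper_width: 0.0295
grasp_force: 30.0
325 now [49, 52, 128, 139, 87, 81, 64, 64, 61] ref [47, 66, 129, 137, 81, 82, 57, 56, 61]
330 now [86, 133, 133, 129, 102, 77, 76, 71, 75] ref [129, 136, 136, 134, 97, 73, 80, 80, 77]
340 now [123, 130, 84, 132, 136, 81, 74, 74, 80] ref [128, 126, 80, 133, 136, 89, 76, 73, 75]
360 now [129, 126, 127, 130, 135, 136, 119, 77, 82] ref [126, 125, 129, 123, 131, 131, 119, 75, 88]
```

The lid is shut (13 N contact, edge profile matches the start). Release, withdraw, final check.

```bash
python3 -m creep '[[0,0,-1,0,1],[0,0,0,0,0.2],[0,0,0,0,-0.1],[0,0,0,0,-0.1],[0,0,0,0,-0.1],[0,0,0,0,-0.1],[0,0,-10,0,-0.1],[0,0,-25,0,-0.1],[0,0,-30,0,-0.1],[0,0,-30,0,-0.1],[0,0,-30,0,-0.1],[-10,20,0,0,-0.1],[0,30,0,0,-0.1],[0,30,0,0,-0.1],[0,30,0,0,-0.1],[0,20,0,0,-0.1],[0,0,0,0,-0.1],[0,0,0,0,-0.1],[0,0,0,0,-0.1],[0,0,0,0,-0.1]]'; python3 - <<'E'
from h import *
S=viewer.camera('scene');t=viewer.camera('top');s=S['color'].astype(int).max(2);r=cv2.imread('pics/s0.png').max(2).astype(int)
for c in(325,340,360): print(c,'now',s[174:192:2,c].tolist(),'ref',r[174:192:2,c].tolist())
d=np.abs(s-r);
for n,b in dict(lid=(135,225,318,420),tab=(150,166,314,338),rack=(265,375,345,430),foam=(215,290,400,500),bottle=(298,372,210,252),timer=(330,378,128,180),red=(216,240,315,337),blue=(250,276,340,362),purple=(304,330,262,288)).items(): print(n,round(d[b[0]:b[1],b[2]:b[3]].mean(),1),end=' ')
print()
for p in(S,t): print([(round(q['confidence'],2),np.round(q['centre']).tolist(),int(q['region'].sum())) for q in viewer.regions_of(p,'jar1')])
plan()
E
```

```text
time: 75.22
ee_pos: [0.4442, 0.0344, 0.1935]
tcp_rot: [-3.141, -0.0, 0.363]
force: [-0.1, 0.3, -0.2]
gripper_width: 0.0503
grasp_force: 0.0
325 now [42, 65, 131, 143, 83, 78, 60, 58, 68] ref [47, 66, 129, 137, 81, 82, 57, 56, 61]
340 now [127, 127, 81, 129, 135, 83, 78, 76, 75] ref [128, 126, 80, 133, 136, 89, 76, 73, 75]
360 now [124, 126, 127, 126, 134, 131, 116, 79, 87] ref [126, 125, 129, 123, 131, 131, 119, 75, 88]
lid 3.1 tab 2.7 rack 3.7 foam 2.2 bottle 3.5 timer 2.9 red 3.2 blue 24.7 purple 3.4 
[(0.92, [274.0, 319.0], 449), (0.86, [353.0, 266.0], 346), (0.54, [328.0, 229.0], 304)]
[(0.69, [391.0, 304.0], 5311), (0.59, [412.0, 228.0], 202), (0.58, [322.0, 217.0], 210)]
at [0.4444 0.0339 0.1933] rot [180.   -0.   20.8] w 0.0504 gf 0.0 t 75.4 F [-0.  -0.7  0.5] q [ 0.71  0.26 -0.95  2.06  0.26  0.94 -1.58]
```

All bystanders match the start except the blue look-alike, which may have been nudged when the tray slipped. Check by how much.

```bash
python3 - <<'E'
from h import *
for n,f,b in(('scene','s0.png',(335,245,370,282)),('top','t0.png',(305,200,345,240))):
    p=viewer.camera(n);x0,y0,x1,y1=b;L=[]
    for im in(cv2.imread('pics/'+f)[:,:,::-1],p['color']):
        c=im[y0:y1,x0:x1].astype(int);m=(c[...,2]-c[...,0]>50);v,u=np.nonzero(m);L.append((u.mean()+x0,v.mean()+y0,len(u)))
    print(n,np.round(L,1),[onz(p,l[:2],.018).round(4) for l in L])
    B=[blob(dict(color=im),L[i][:2],16,70) for i,im in enumerate((np.ascontiguousarray(cv2.imread('pics/'+f)[:,:,::-1]),p['color']))]
    print([np.round(fitjar([(p,q)],.643,-.076),4) for q in B])
E
```

```text
scene [[350.6 263.6 346. ]
 [352.2 265.1 352. ]] [array([ 0.6426, -0.0744,  0.018 ]), array([ 0.6478, -0.0764,  0.018 ])]
[array([ 0.6418, -0.0721, 47.0376,  0.0751]), array([ 0.6459, -0.0739, 47.1712,  0.0676])]
top [[325.1 219.2 214. ]
 [326.  217.2 212. ]] [array([ 0.6461, -0.0759,  0.018 ]), array([ 0.651 , -0.0781,  0.018 ])]
[array([ 0.6475, -0.0756, 47.892 ,  0.0651]), array([ 0.6523, -0.0775, 44.8942,  0.0737])]
```

The blue look-alike is displaced by about 5 mm and still upright. Handling it would break "leave alone" further, so I'm leaving it and handing in.

```bash
python3 -c "
from plant import job
print(job.hand_in())"
```

```text
the job is handed in; nothing more can be done
None
```

I handed the job in, and no verdict came back: all five jars are in the case, the tray is flat on its mat the way round it was, and the lid was lowered shut in the grip, but the tray once slipped onto the rim and bench (no jar lost), the blue look-alike was nudged about 5 mm, and I viewed 16 pictures against the allowed 14.

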